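# Stack a keyed micro-instrument container

### The job

Put the little metal instrument container together on its base box, where the base stands: the plain tray, then the tray with the lengthwise divider, then the lid with the grip bar, each turned so that all its lugs drop into the notches below and it sits flush on the rim. Every piece fits only the one meant for it and only one way round, wide key over wide key, so all the card holders end up on the same side. Leave the other things on the table where they are.

Things in the scene. Friction and masses are not known exactly. Their poses are not given: they have to be found in the camera images.
- base_box: Open metal box fixed to the table, 80 x 50 x 30 mm (x, y, z), walls 5 mm; a card-holder plate 2.5 mm proud outside its +x end. Four rim notches 6 mm deep, 3 mm wider than the lugs they take: 27 mm wide mid +x end, 13 mm mid -x end, 15 mm in each long wall centred at x = +18 mm. Origin: centre of underside, 1.5 mm above the table (as thick as the paper mat), z up.
- plain_tray: Loose open tray, no divider, 80 x 50 mm outline and card holder (+x end) as base; lugs z 0-5, body 5-37 mm. Lugs 4 mm thick under the walls: 24 mm wide mid +x end, 10 mm mid -x end, 12 mm under each long wall at x = +18. Rim notches as base but side ones at x = 0. Grip over the 50 mm. Origin: centre, at the lugs' feet. Seated: 25 mm above base's origin, axes parallel. 0.12 kg.
- divided_tray: Loose open tray with a low divider along its length; outline, card holder, end lugs and end notches as plain_tray; lugs z 0-5, body 5-31 mm; side lugs at x = 0, side notches at x = -18 mm. Grip over the 50 mm. Origin: centre, at the lugs' feet. Seated: 32 mm above plain_tray's origin, axes parallel. About 0.11 kg.
- lid: Loose flat lid, outline, card holder (+x end, here a 7 mm high plate) and end lugs as plain_tray; lugs z 0-5, plate 5-12 mm, central grip bar 48 mm long (x), 12 mm thick (y), z 12-44 mm: grip it there. Side lugs at x = -18 mm. Origin: centre, at the lugs' feet. Seated: 26 mm above divided_tray's origin, axes parallel. About 0.12 kg.
- guard_box: Bystander: blue box, 40 x 60 x 26 mm (x, y, z), origin at the centre of its underside. Leave it.
- bowl: Bystander: small steel bowl upside down, 81 mm across, 30 mm high, origin at the centre of its underside. Leave it.
- marker_a: Bystander: dark marker pen lying along its y axis, 12 x 134 x 14 mm, origin under its centre. Leave it.
- marker_b: Bystander: red marker pen lying along its y axis, 12 x 134 x 14 mm, origin under its centre. Leave it.
- tape_roll: Bystander: roll of tape lying flat, 99 mm across, 24 mm high, origin at the centre of its underside. Leave it. Fixed equipment behind the work: a printer 0.22 m high (front at x = 0.69 m, y -0.25 to 0.09), a monitor (from x = 0.68, y below -0.25, 0.18 m up); beside it a vice 78 mm high at (0.50, -0.02), reaching to y = -0.12.

How it is judged (in metres and radians):
On the way, in this order (a step that is already met when the one before it is completed fails the run):
1. the plain tray is seated in the base's notches (z of plain_tray in the frame of base_box between 0.023 and 0.027 m and x of plain_tray in the frame of base_box between -0.0035 and 0.0035 m and y of plain_tray in the frame of base_box between -0.0035 and 0.0035 m and angle between the x axis of plain_tray and the x axis of base_box, either way round below 0.08 rad and angle between plain_tray's own z axis and vertical below 0.04 rad), for 0.2 s.
2. the divided tray is seated in the plain tray's notches (all of step 1 and z of divided_tray in the frame of plain_tray between 0.03 and 0.034 m and x of divided_tray in the frame of plain_tray between -0.0035 and 0.0035 m and y of divided_tray in the frame of plain_tray between -0.0035 and 0.0035 m and angle between the x axis of divided_tray and the x axis of plain_tray, either way round below 0.08 rad and angle between divided_tray's own z axis and vertical below 0.04 rad), for 0.2 s.
3. the lid is seated in the divided tray's notches (all of step 2 and z of lid in the frame of divided_tray between 0.024 and 0.028 m and x of lid in the frame of divided_tray between -0.0035 and 0.0035 m and y of lid in the frame of divided_tray between -0.0035 and 0.0035 m and angle between the x axis of lid and the x axis of divided_tray, either way round below 0.08 rad and angle between lid's own z axis and vertical below 0.04 rad), for 0.2 s.
At the end, for the whole second after the job is handed in: Plain tray on base, divided tray on it, lid on top, all at rest, level within 0.04 rad and seated: origins 25, 32, 26 mm above the piece below (within 2 mm), within 3.5 mm in x and y, turned within 0.08 rad (all of step 3 and linear speed of each of plain_tray, divided_tray, lid below 0.01 m/s); the robot touches nothing.
It fails at once if the blue box is moved more than 15 mm (distance of guard_box from where it was at the start of the episode above 0.015 m).
It fails at once if the upturned bowl is moved more than 15 mm (distance of bowl from where it was at the start of the episode above 0.015 m).
It fails at once if the dark marker is moved more than 15 mm (distance of marker_a from where it was at the start of the episode above 0.015 m).
It fails at once if the red marker is moved more than 15 mm (distance of marker_b from where it was at the start of the episode above 0.015 m).
It fails at once if the tape roll is moved more than 15 mm (distance of tape_roll from where it was at the start of the episode above 0.015 m).
It also fails if it takes over 70 s, if anything falls off the work surface, if the arm or the gripper's body presses on something with over 40 N, if the wrist force passes 120 N, or if a joint passes its speed limit or range.

### The arm

A 6-joint arm with a two-finger parallel gripper is mounted at the origin on a cart in front of the work surface, level with it; the furniture and walls round the work are solid. World frame = base frame: x ahead of the robot, y to its left, z up, the work surface at z = 0. Lengths are in mm, angles in rad, forces in N, time in s.
With the tool pointing down it reaches from about 275 to 1000 mm from the base axis. Payload 8.4 kg.
Tool frame: the origin (TCP) lies at the centre of the arm's flange, where the gripper is bolted on; the fingertips stand r.tip_extent ahead of it and the grasp point (between the pads) lies 155 mm ahead of it (r.tip_extent is the distance from the TCP to the fingertips, in mm); z points along the fingers, y is the direction in which the jaws open and shut (so a half turn about z gives the same grasp; the last joint's range is limited). The gripper opens to 85 mm and grips with 20 to 120 N. Pads are 22 mm wide; open, the fingers measure 114 mm over their backs; the gripper's body (76 mm by 85 mm) begins 54 mm behind the grasp point. The pads swing forward as they close: fully open they stand 13 mm farther back than shut.
Start: joints at [1.208, 0.353, 1.633, -0, 1.155, -0.002], TCP at [220.638, 584.763, 404.681] pointing down, gripper open.
Joint ranges: [-2.63, 2.63], [-0.92, 2.1], [0.06, 2.66], [-1.3, 4.44], [0, 2.69], [-3.02, 3.02]. Speed limits (rad/s): [2.22, 2.22, 2.79, 3.14, 3.14, 3.14].

### API

Orientations are given as [roll, pitch, yaw] about the fixed x, y, z axes, in that order (R = Rz(yaw) Ry(pitch) Rx(roll)).
In Python, from rig import sense, grab_frame, job, r gives the robot as it stands. The module is installed in compiled form; this text tells all that it offers.
- The arm moves only by the shell command python3 -m creep 'ROWS' [FORCE]. ROWS is JSON, a list of rows, each a list of 7 numbers: the turn, a rotation vector about the tool's x, y, z in rad, then the shift along the tool's x, y, z in mm, then the closure, from 0 (fully open) to 1 (shut). In form: [[wx, wy, wz, dx, dy, dz, fingers], ...]. A call has 1 to 10 rows; each row shifts and turns the pose as measured when the row begins, along the tool's axes as they then stand; what a row does not reach is not made up. A row lasts 1/12 s, in which the tool goes at most 41.7 mm and 7.16 degrees, less where a joint would pass 70% of its speed; a pose out of reach is approached as far as the arm can. A call with a gripper value outside its range is refused whole. The fingers move at their own pace and stop on an object; FORCE is the grip in N (left out, the last holds). Time passes only in rows, so rows that do not move let the fingers close. It gives the time, the measured TCP pose, the force and the opening at its end, in the units of the state.
- sense(): the state, without advancing time (a new reading comes with each control period).
- grab_frame(name): name is "side" or "top"; returns a dict with "color" (420x560x3 uint8, red, green, blue), "mtx" (3x3 intrinsics, pixels), "T" (4x4, takes a point from camera to world coordinates). Camera axes: x right, y down, z forward; pixel columns grow to the right and rows downward; lengths in mm; the calibration is good to about 2 mm. A picture is of the moment at which its call begins. There is no depth.
- job.sign_off(): hands the job in, once; it reports no verdict.
The state is a dict: "clock": time; "qpos": joint angles; "qvel": joint speeds; "joint_efforts": joint torques, N m; "eef_pos": TCP position; "tcp_rot": TCP orientation; "contact_force": force on the tool from outside, world axes, zero at the start; "wrist_torque": the same for the moment, N m; "opening": opening from 0.0 (shut) to 1.0 (fully open).
Only numpy, scipy, OpenCV 4.12 (cv2) and the standard library are available. Lean on these libraries where they do the work, as an engineer would, in place of code of your own. Each camera call takes 0.05 s, during which the arm holds its last target.

## Working session

There is one attempt and no reset: what is moved stays moved. The work goes in short steps, Python scripts to look and compute and a shell command to move; the robot and the scene stay as the last step left them, time stands still between calls to the robot, and variables do not carry over. Pictures are saved under pics/ and viewed, and the job is handed in when it is done.

```bash
ls; mkdir -p pics
python3 - <<'E'
from rig import sense, grab_frame, job, r
import cv2
print(sense()); print(r.tip_extent)
for n in("top","side"):
    f=grab_frame(n); cv2.imwrite(f"pics/{n}0.png",f["color"][:,:,::-1]); print(n,f["mtx"],f["T"])
E
```

```text
pics
{'clock': 0.0, 'qpos': array([ 1.20760809e+00,  3.53650062e-01,  1.63415968e+00, -2.88126549e-06,
        1.15521592e+00, -2.38140768e-03]), 'qvel': array([-7.74705132e-04,  1.72063506e-03,  1.66405597e-04, -7.94139053e-04,
        7.18931458e-04,  4.11920965e-05]), 'joint_efforts': array([ 4.55998861e-04, -6.05255485e+01, -3.42073417e+01,  1.45182707e-04,
        9.42239247e-03, -4.64946515e-05]), 'eef_pos': array([220.54452423, 584.52932011, 403.94938877]), 'tcp_rot': array([-3.14015965e+00, -7.78224788e-07,  2.78078699e+00]), 'contact_force': array([ 0.19387716, -0.21185976, -0.15020115]), 'wrist_torque': array([-0.02967223,  0.00480779, -0.04796108]), 'opening': 1.0001658973823413}
173.4
top [[385.89339565   0.         281.30530424]
 [  0.         385.89339565 204.47689976]
 [  0.           0.           1.        ]] [[ 2.85009108e-02 -9.93342810e-01  1.11614331e-01  4.10730728e+02]
 [-9.99586561e-01 -2.87464383e-02 -5.90787841e-04 -2.97242164e+02]
 [ 3.79536934e-03 -1.11551348e-01 -9.93751424e-01  8.89900135e+02]
 [ 0.00000000e+00  0.00000000e+00  0.00000000e+00  1.00000000e+00]]
side [[392.04134342   0.         283.56756775]
 [  0.         392.04134342 210.91412873]
 [  0.           0.           1.        ]] [[ 9.96400272e-01 -4.29519631e-02  7.30864281e-02  4.44565007e+02]
 [-8.47714754e-02 -4.99319936e-01  8.62260633e-01 -1.02121640e+03]
 [-5.42276324e-04 -8.65352374e-01 -5.01163621e-01  4.77016557e+02]
 [ 0.00000000e+00  0.00000000e+00  0.00000000e+00  1.00000000e+00]]
```

View pics/top0.png

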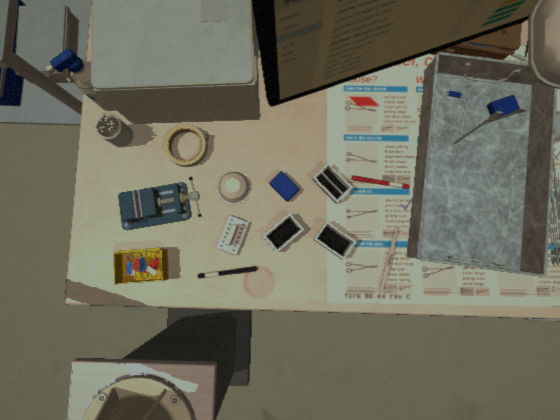

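View pics/side0.png

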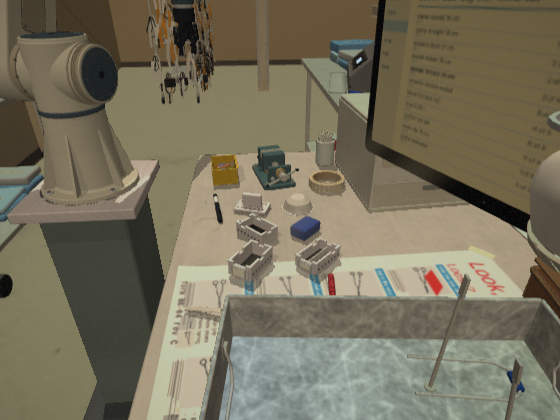

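Run:
```python
import cv2
a=cv2.imread("pics/top0.png")[150:270,205:375]; cv2.imwrite("pics/top0z.png",cv2.resize(a,None,fx=4.7,fy=4.7,interpolation=cv2.INTER_CUBIC))
a=cv2.imread("pics/side0.png")[180:290,220:350]; cv2.imwrite("pics/side0z.png",cv2.resize(a,None,fx=5.4,fy=5.4,interpolation=cv2.INTER_CUBIC))
```

```text
(no output)
```

View pics/top0z.png

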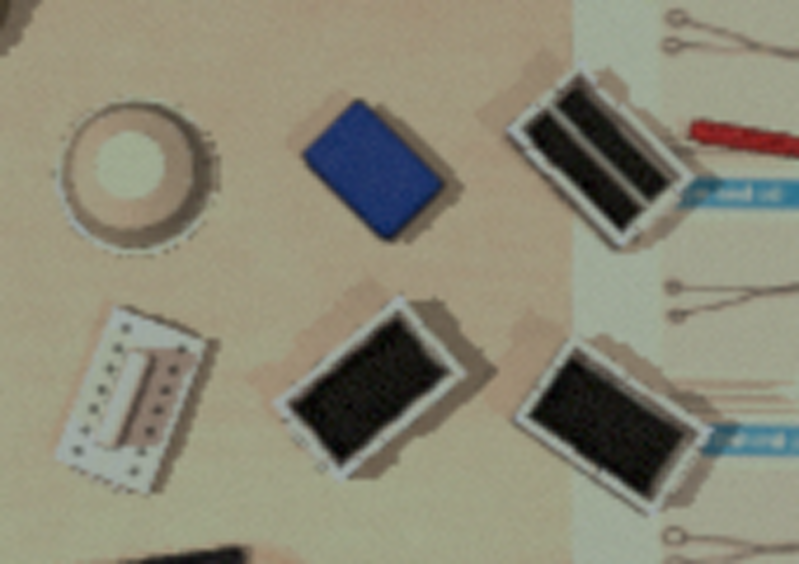

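View pics/side0z.png

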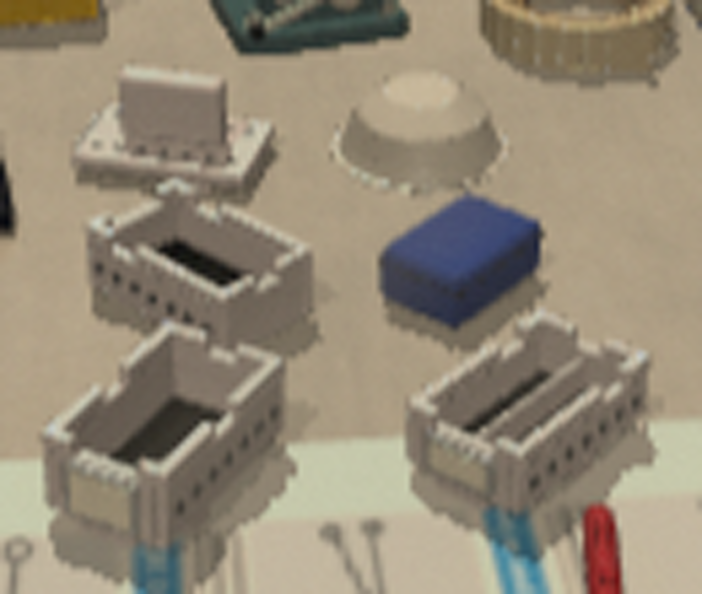

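Run:
```python
import cv2,numpy as np
from rig import grab_frame
fs={n:[grab_frame(n)["color"].astype(float) for _ in range(4)] for n in("top","side")}
for n in fs:
    print(n,np.abs(fs[n][0]-fs[n][1]).mean()); m=np.mean(fs[n],0); cv2.imwrite(f"pics/{n}_avg.png",m[:,:,::-1])
def z(n,x0,y0,x1,y1,f,o):
    a=cv2.imread(f"pics/{n}_avg.png")[y0:y1,x0:x1]; cv2.imwrite(o,np.clip(cv2.resize(a,None,fx=f,fy=f,interpolation=cv2.INTER_CUBIC)*1.3,0,255))
z("side",220,207,285,290,7,"pics/s_a.png")
z("top",260,205,360,265,8,"pics/t_a.png")
```

```text
top 2.0550070861678003
side 1.206030328798186[ WARN:0@10.156] global loadsave.cpp:1063 imwrite_ Unsupported depth image for selected encoder is fallbacked to CV_8U.
```

View pics/s_a.png

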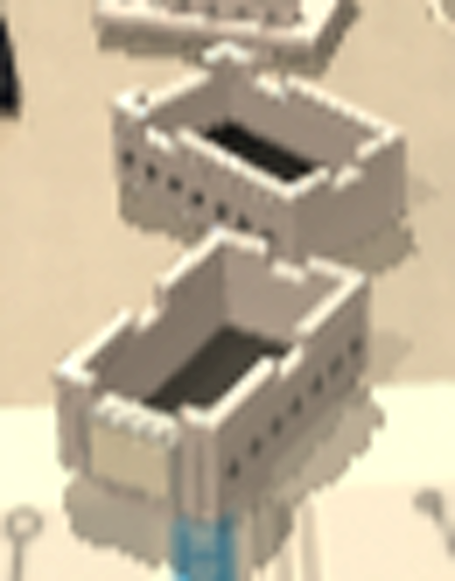

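View pics/t_a.png

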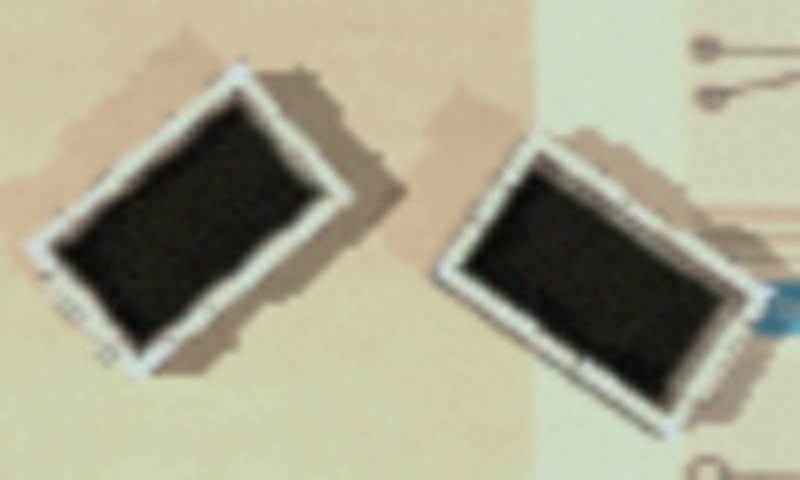

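Run:
```python
import cv2,numpy as np
a=cv2.imread("pics/top_avg.png")[145:270,205:375]
a=cv2.resize(a,None,fx=4.7,fy=4.7,interpolation=cv2.INTER_CUBIC)
h=cv2.cvtColor(a,cv2.COLOR_BGR2HSV)
for p in [(240,460),(330,400)]: pass
m=(h[...,1]<38)&(h[...,2]>130)
cv2.imwrite("pics/mask1.png",m*np.uint8(255))
c=a[:,:330]; c=np.clip(c[120:]*1.3,0,255); cv2.imwrite("pics/lidz.png",cv2.resize(cv2.imread("pics/top_avg.png")[210:260,210:255],None,fx=11,fy=11,interpolation=cv2.INTER_CUBIC))
cv2.imwrite("pics/divz.png",cv2.resize(cv2.imread("pics/top_avg.png")[158:208,305:360],None,fx=11,fy=11,interpolation=cv2.INTER_CUBIC))
s=cv2.imread("pics/side_avg.png")[185:225,228:275];cv2.imwrite("pics/lids.png",cv2.resize(s,None,fx=11,fy=11,interpolation=cv2.INTER_CUBIC))
```

```text
(no output)
```

View pics/mask1.png

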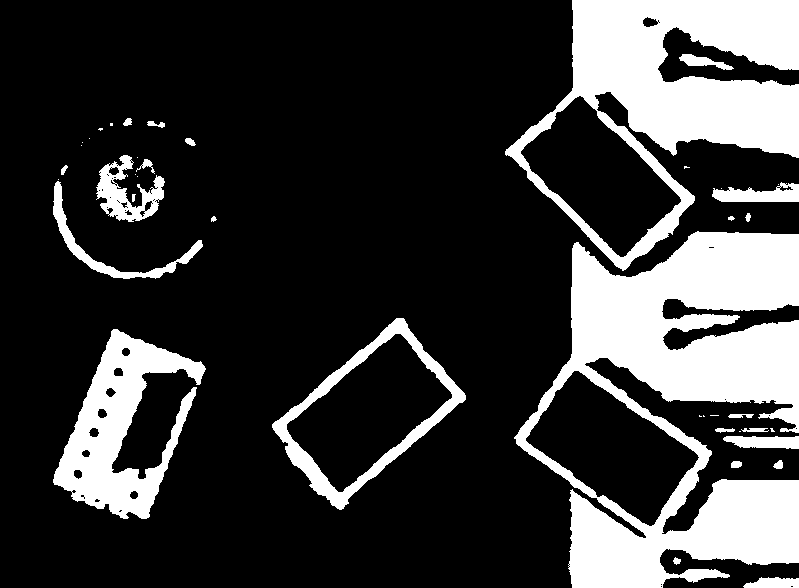

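View pics/lidz.png

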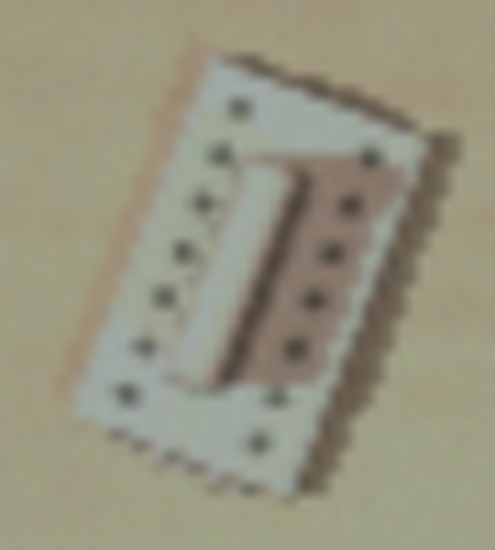

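View pics/lids.png

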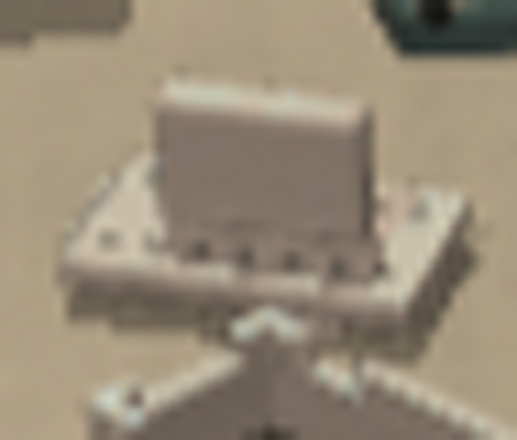

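View pics/divz.png

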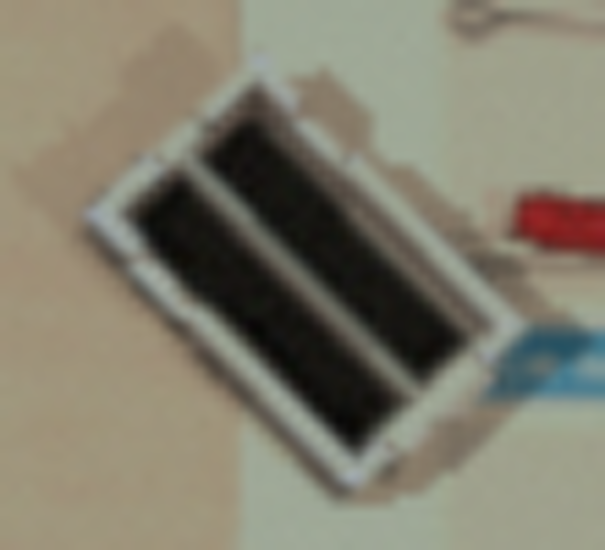

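```bash
cat > h.py <<'E'
import cv2,numpy as np
from rig import sense, grab_frame
def avg(n,k=3):
    fs=[grab_frame(n) for _ in range(k)]
    return np.mean([f["color"].astype(float) for f in fs],0),fs[0]["mtx"],fs[0]["T"]
def ray(px,K,T,z):
    px=np.atleast_2d(np.asarray(px,float)); d=np.c_[(px-K[:2,2])/K[0,0],np.ones(len(px))]@T[:3,:3].T
    s=(z-T[2,3])/d[:,2]; return (T[:3,3]+d*s[:,None])[:,:2]
def proj(P,K,T):
    P=np.atleast_2d(P); q=(P-T[:3,3])@T[:3,:3]; q=q@K.T; return q[:,:2]/q[:,2:]
def lines(img,corners,h=3.0,n=40,mode="ridge"):
    """corners: approx rim-centreline corners px (ordered); returns refined corners"""
    ch=img[...,2]; c=np.asarray(corners,float); L=[]
    for i in range(4):
        a,b=c[i],c[(i+1)%4]; t=np.linspace(.1,.9,n); u=(b-a)/np.linalg.norm(b-a); nn=np.array([-u[1],u[0]])
        o=np.arange(-h,h+.01,.1); P=(a+(b-a)*t[:,None])[:,None]+o[None,:,None]*nn
        v=cv2.remap(ch.astype(np.float32),P[...,0].astype(np.float32),P[...,1].astype(np.float32),cv2.INTER_CUBIC)
        k=np.array([r[10:-10].argmax()+10 for r in v]); w=np.array([v[j,kk]-v[j].min() for j,kk in enumerate(k)])
        cen=[]
        for j,kk in enumerate(k):
            s=slice(max(kk-14,0),kk+15); ww=np.clip(v[j,s]-v[j,kk]*0.75,0,None); cen.append((ww*o[s]).sum()/ww.sum())
        pts=(a+(b-a)*t[:,None])+np.array(cen)[:,None]*nn
        f=cv2.fitLine(pts.astype(np.float32),cv2.DIST_HUBER,0,.01,.01).ravel()
        for _ in range(2):
            res=np.abs((pts-f[2:])@np.array([-f[1],f[0]])); g=res<max(.35,1.2*np.median(res)); f=cv2.fitLine(pts[g].astype(np.float32),cv2.DIST_HUBER,0,.01,.01).ravel()
        L.append((f,np.median(res)))
    out=[]
    for i in range(4):
        f,g=L[i-1][0],L[i][0]
        s=np.linalg.solve(np.c_[f[:2],-g[:2]],g[2:]-f[2:]); out.append(f[2:]+s[0]*f[:2])
    return np.array(out),[round(float(l[1]),2) for l in L]
def rect(px,K,T,z):
    """px order: +x end corners 0,1 then -x end 2,3"""
    W=ray(px,K,T,z); d=(W[0]+W[1]-W[2]-W[3])/2; e=(W[1]-W[0]+W[2]-W[3])/2
    return W.mean(0),np.linalg.norm(d),np.linalg.norm(e),np.degrees(np.arctan2(d[1],d[0])),np.degrees(np.arctan2(e[1],e[0])),W
E
python3 - <<'E'
from h import *
img,K,T=avg("top"); cv2.imwrite("pics/top_avg.png",img[:,:,::-1])
o=np.array([260,205])
B=o+np.array([[32,245],[140,368],[348,195],[240,75]])/8.   # +x end first
P=o+np.array([[762,295],[668,430],[445,268],[538,142]])/8.
D=np.array([305,158])+np.array([[510,328],[352,480],[95,215],[258,68]])/11.
for nme,c,z in(("base",B,31.5),("plain",P,38.5),("div",D,32.5)):
    for _ in range(2): c,res=lines(img,c)
    print(nme,c.round(2).tolist(),res,[np.round(q,1) for q in rect(c,K,T,z)[:5]])
L=np.array([210,210])+np.array([[75,412],[293,495],[430,130],[212,58]])/11.
print("lid",[np.round(q,1) for q in rect(L,K,T,12)[:5]])
bar=np.array([210,210])+np.array([[178,378],[222,385],[298,180],[250,165]])/11.
print("bar",[np.round(q,1) for q in rect(bar,K,T,44)[:5]])
E
```

```text
base [[263.510009765625, 235.33999633789062], [276.5299987792969, 251.0], [302.3800048828125, 228.91000366210938], [289.2200012207031, 213.52000427246094]] [0.12, 0.06, 0.06, 0.08] [array([ 445.5, -303.1]), np.float64(75.1), np.float64(45.0), np.float64(132.0), np.float64(-138.2)]
plain [[354.6400146484375, 241.22999572753906], [343.239990234375, 258.19000244140625], [314.8399963378906, 238.41000366210938], [326.5400085449219, 221.6300048828125]] [0.08, 0.06, 0.06, 0.05] [array([ 431.6, -417.5]), np.float64(75.1), np.float64(45.2), np.float64(-123.4), np.float64(146.5)]
div [[351.32000732421875, 187.41000366210938], [336.7099914550781, 200.8800048828125], [313.44000244140625, 176.94000244140625], [328.0, 163.10000610351562]] [0.1, 0.05, 0.1, 0.05] [array([ 561.2, -411.2]), np.float64(75.5), np.float64(45.6), np.float64(-135.2), np.float64(134.7)]
lid [array([ 437. , -190.2]), np.float64(78.8), np.float64(47.9), np.float64(161.4), np.float64(-107.8)]
bar [array([ 435.2, -191. ]), np.float64(43.7), np.float64(9.4), np.float64(162.8), np.float64(-101.8)][ WARN:0@4.261] global loadsave.cpp:1063 imwrite_ Unsupported depth image for selected encoder is fallbacked to CV_8U.
```

```bash
cat >> h.py <<'E'
def plan(x,y,z,yaw,maxd=40,maxr=6.9,n=None):
    s=sense(); p=np.array(s["eef_pos"]); rr=np.array(s["tcp_rot"]); ps=rr[2]
    from scipy.spatial.transform import Rotation as Ro
    R=Ro.from_euler("xyz",rr); tgt=Ro.from_euler("xyz",[np.pi,0,np.radians(yaw)])
    w=(R.inv()*tgt).as_rotvec(); d=np.array([x,y,z])-p
    k=n or max(int(np.ceil(np.linalg.norm(d)/maxd)),int(np.ceil(np.degrees(np.linalg.norm(w))/maxr)),1)
    print("rows",k,"from",p.round(1),np.degrees(ps).round(2),"t",round(s["clock"],2))
    for i in range(k):
        Ri=R*Ro.from_rotvec(w*i/k); v=Ri.inv().apply(d/k)
        print([*np.round(w/k,3).tolist(),*np.round(v,1).tolist()])
def st():
    s=sense(); print("t%.2f"%s["clock"],s["eef_pos"].round(1),np.degrees(s["tcp_rot"]).round(2),"F",s["contact_force"].round(1),"M",s["wrist_torque"].round(2),"op",round(s["opening"],3),"q",s["qpos"].round(2))
E
python3 -c "
from h import *
plan(431.6,-417.5,270,56.55)"
```

```text
rows 26 from [220.6 584.8 404.7] 159.33 t 0.65
[-0.0, -0.0, 0.069, -21.2, -33.2, 5.2]
[-0.0, -0.0, 0.069, -23.4, -31.7, 5.2]
[-0.0, -0.0, 0.069, -25.6, -30.0, 5.2]
[-0.0, -0.0, 0.069, -27.6, -28.1, 5.2]
[-0.0, -0.0, 0.069, -29.4, -26.2, 5.2]
[-0.0, -0.0, 0.069, -31.2, -24.1, 5.2]
[-0.0, -0.0, 0.069, -32.8, -21.9, 5.2]
[-0.0, -0.0, 0.069, -34.2, -19.6, 5.2]
[-0.0, -0.0, 0.069, -35.5, -17.2, 5.2]
[-0.0, -0.0, 0.069, -36.6, -14.7, 5.2]
[-0.0, -0.0, 0.069, -37.5, -12.1, 5.2]
[-0.0, -0.0, 0.069, -38.2, -9.5, 5.2]
[-0.0, -0.0, 0.069, -38.8, -6.8, 5.2]
[-0.0, -0.0, 0.069, -39.2, -4.2, 5.2]
[-0.0, -0.0, 0.069, -39.4, -1.4, 5.2]
[-0.0, -0.0, 0.069, -39.4, 1.3, 5.2]
[-0.0, -0.0, 0.069, -39.2, 4.0, 5.2]
[-0.0, -0.0, 0.069, -38.8, 6.7, 5.2]
[-0.0, -0.0, 0.069, -38.3, 9.3, 5.2]
[-0.0, -0.0, 0.069, -37.5, 12.0, 5.2]
[-0.0, -0.0, 0.069, -36.6, 14.5, 5.2]
[-0.0, -0.0, 0.069, -35.5, 17.0, 5.2]
[-0.0, -0.0, 0.069, -34.3, 19.4, 5.2]
[-0.0, -0.0, 0.069, -32.9, 21.7, 5.2]
[-0.0, -0.0, 0.069, -31.3, 23.9, 5.2]
[-0.0, -0.0, 0.069, -29.6, 26.0, 5.2]
```

```bash
python3 -m creep '[[0,0,0.069,-21,-33,5,0.2],[0,0,0.069,-23.5,-31.7,5,0.2],[0,0,0.069,-25.5,-30,5,0.2],[0,0,0.069,-27.5,-28,5,0.2],[0,0,0.069,-29.5,-26,5,0.2],[0,0,0.069,-31,-24,5,0.2],[0,0,0.069,-33,-22,5,0.2],[0,0,0.069,-34,-19.5,5,0.2],[0,0,0.069,-35.5,-17,5,0.2],[0,0,0.069,-36.5,-14.5,5,0.2]]' 30
python3 -m creep '[[0,0,0.069,-37.5,-12,5,0.2],[0,0,0.069,-38,-9.5,5,0.2],[0,0,0.069,-39,-7,5,0.2],[0,0,0.069,-39,-4,5,0.2],[0,0,0.069,-39.5,-1.5,5,0.2],[0,0,0.069,-39.5,1.5,5,0.2],[0,0,0.069,-39,4,5,0.2],[0,0,0.069,-39,7,5,0.2],[0,0,0.069,-38,9.5,5,0.2],[0,0,0.069,-37.5,12,5,0.2]]'
python3 -c "
from h import *
st();plan(431.6,-417.5,260,56.55)"
```

```text
clock: 1.48
eef_pos: [298.1, 191.4, 351.8]
tcp_rot: [3.132, -0.006, 2.071]
contact_force: [1.0, -0.0, 0.9]
opening: 0.8
clock: 2.32
eef_pos: [365.4, -215.4, 300.4]
tcp_rot: [3.124, -0.014, 1.346]
contact_force: [1.7, 1.0, 0.1]
opening: 0.8
t2.32 [ 365.4 -215.4  300.4] [178.98  -0.78  77.13] F [1.7 1.  0.1] M [ 0.04 -0.03 -0.03] op 0.8 q [-0.54  0.18  2.15  0.03  0.8  -0.34]
rows 6 from [ 365.4 -215.4  300.4] 77.13 t 2.32
[0.003, -0.003, 0.06, -30.5, 18.2, 6.6]
[0.003, -0.003, 0.06, -29.3, 20.0, 6.7]
[0.003, -0.003, 0.06, -28.0, 21.7, 6.7]
[0.003, -0.003, 0.06, -26.7, 23.3, 6.7]
[0.003, -0.003, 0.06, -25.2, 24.9, 6.7]
[0.003, -0.003, 0.06, -23.7, 26.4, 6.7]
```

```bash
python3 -m creep '[[0.003,-0.003,0.06,-30.5,18,6.7,0.2],[0.003,-0.003,0.06,-29.3,20,6.7,0.2],[0.003,-0.003,0.06,-28,21.7,6.7,0.2],[0.003,-0.003,0.06,-26.7,23.3,6.7,0.2],[0.003,-0.003,0.06,-25,25,6.7,0.2],[0.003,-0.003,0.06,-23.7,26.4,6.7,0.2],[0,0,0,0,0,0,0.2]]'
python3 -c "
from h import *
st();plan(431.6,-417.5,230,56.55)"
```

```text
clock: 2.9
eef_pos: [430.3, -437.4, 257.9]
tcp_rot: [3.138, 0.004, 0.955]
contact_force: [-0.4, 0.8, 1.1]
opening: 0.796
t2.90 [ 430.3 -437.4  257.9] [179.8    0.24  54.74] F [-0.4  0.8  1.1] M [ 0.    0.   -0.01] op 0.796 q [-0.8   0.5   1.77 -0.    0.86 -0.18]
rows 1 from [ 430.3 -437.4  257.9] 54.74 t 2.9
[0.003, 0.004, -0.032, 17.1, -10.6, 27.8]
```

```bash
python3 -m creep '[[0.003,0.004,-0.032,17,-10.6,15,0.2],[0,0,0,0,0,0,0.2],[0,0,0,0,0,0,0.2]]'
python3 -c "
from h import *
st();plan(431.6,-417.5,215,56.55)"
```

```text
clock: 3.15
eef_pos: [432.0, -420.8, 241.6]
tcp_rot: [3.14, 0.001, 0.984]
contact_force: [-0.9, 0.2, 0.3]
opening: 0.799
t3.15 [ 432.  -420.8  241.6] [1.7989e+02 4.0000e-02 5.6400e+01] F [-0.9  0.2  0.3] M [-0.07 -0.02 -0.02] op 0.799 q [-0.77  0.51  1.8  -0.    0.82 -0.19]
rows 1 from [ 432.  -420.8  241.6] 56.4 t 3.15
[0.002, 0.001, -0.003, 2.6, -2.3, 26.6]
```

```bash
python3 -m creep '[[0.002,0.001,-0.003,2.6,-2.3,15,0.2],[0,0,0,0,0,15,0.2],[0,0,0,0,0,0,0.2]]'
python3 -c "
from h import *
st();plan(431.6,-417.5,181,56.55)"
```

```text
clock: 3.4
eef_pos: [432.2, -418.0, 213.0]
tcp_rot: [3.138, 0.001, 0.987]
contact_force: [-0.5, 0.3, -0.6]
opening: 0.806
t3.40 [ 432.2 -418.   213. ] [1.7982e+02 4.0000e-02 5.6580e+01] F [-0.5  0.3 -0.6] M [-0.01  0.01  0.02] op 0.806 q [-0.77  0.55  1.82 -0.    0.77 -0.19]
rows 1 from [ 432.2 -418.   213. ] 56.58 t 3.4
[0.003, 0.001, 0.0, 0.1, -0.9, 32.0]
```

```bash
python3 -m creep '[[0.003,0.001,0,0,-0.8,16,0.2],[0,0,0,0,0,12,0.2],[0,0,0,0,0,0,0.2],[0,0,0,0,0,0,0.2]]'
python3 - <<'E'
from h import *
st()
for n in("top","side"):
    i,K,T=avg(n,1); cv2.imwrite(f"pics/{n}_p1.png",cv2.resize(i[:,:,::-1][(190 if n=="side" else 150):(320 if n=="side" else 280),(200 if n=="side" else 260):(380 if n=="side" else 420)].astype(np.uint8),None,fx=4.4,fy=4.4,interpolation=cv2.INTER_CUBIC))
plan(431.6,-417.5,180.5,56.55)
E
```

```text
clock: 3.73
eef_pos: [432.7, -418.6, 187.3]
tcp_rot: [3.138, 0.001, 0.988]
contact_force: [0.6, -0.1, 0.4]
opening: 0.8
t3.73 [ 432.7 -418.6  187.3] [1.7979e+02 3.0000e-02 5.6580e+01] F [ 0.6 -0.1  0.4] M [ 0.02  0.03 -0.03] op 0.8 q [-0.77  0.59  1.82  0.    0.72 -0.19]
rows 1 from [ 432.7 -418.7  187.6] 56.58 t 3.83
[0.004, 0.001, 0.001, 0.4, -1.6, 7.1]
```

View pics/side_p1.png

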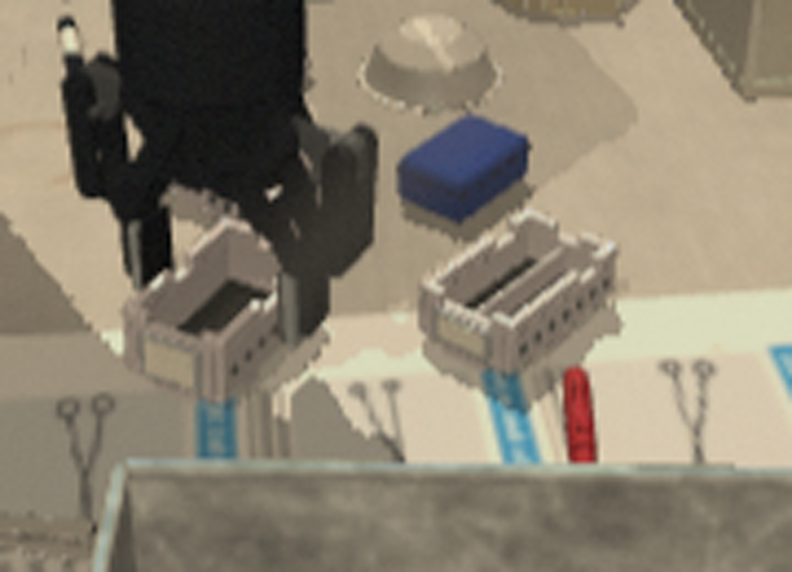

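View pics/top_p1.png

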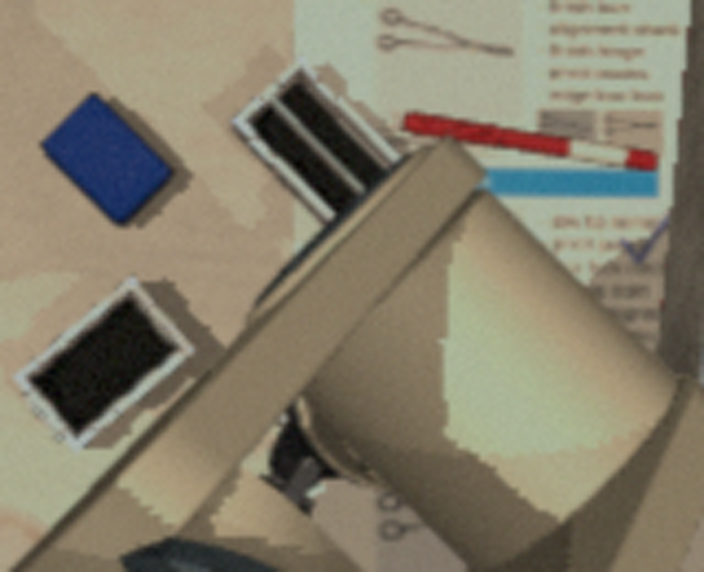

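```bash
python3 -m creep '[[0.004,0.001,0,0.4,-1.6,7,0.2],[0,0,0,0,0,0,0.2],[0,0,0,0,0,0,0.2]]'; python3 -c "
from h import *
st();plan(431.6,-417.5,180.5,56.55)"
```

```text
clock: 4.08
eef_pos: [432.1, -418.0, 182.0]
tcp_rot: [3.139, 0.0, 0.988]
contact_force: [0.3, 0.7, -0.3]
opening: 0.801
t4.08 [ 432.1 -418.   182. ] [1.7985e+02 1.0000e-02 5.6580e+01] F [ 0.3  0.7 -0.3] M [-0.    0.07 -0.01] op 0.801 q [-0.77  0.6   1.83  0.    0.71 -0.19]
rows 1 from [ 432.1 -418.   182. ] 56.58 t 4.08
[0.003, 0.0, 0.001, 0.1, -0.7, 1.5]
```

Close (the pads centre the tray in y).

```bash
python3 -m creep '[[0.003,0,0,0,-0.7,1.5,0.4],[0,0,0,0,0,0,1],[0,0,0,0,0,0,1],[0,0,0,0,0,0,1],[0,0,0,0,0,0,1],[0,0,0,0,0,0,1],[0,0,0,0,0,0,1]]' 40; python3 -c "
from h import *
st()"
```

```text
clock: 4.67
eef_pos: [431.5, -417.7, 180.9]
tcp_rot: [-3.141, 0.0, 0.988]
contact_force: [0.0, 0.0, -0.5]
opening: 0.578
t4.67 [ 431.5 -417.7  180.9] [-1.7999e+02  2.0000e-02  5.6580e+01] F [ 0.   0.  -0.5] M [-0.03  0.02  0.02] op 0.578 q [-0.77  0.6   1.83 -0.    0.71 -0.19]
```

```bash
python3 -m creep '[[0,0,0,0,0,-20,1],[0,0,0,0,0,-30,1],[0,0,0,0,0,-12,1],[0,0,0,0,0,0,1],[0,0,0,0,0,0,1]]'; python3 -c "
from h import *
st();plan(445.5,-303.1,240,-48.1,n=18)"
```

```text
clock: 5.08
eef_pos: [430.9, -417.0, 243.1]
tcp_rot: [-3.138, -0.0, 0.987]
contact_force: [-0.1, 0.4, -2.4]
opening: 0.578
t5.08 [ 430.9 -417.   243.1] [-1.7981e+02 -2.0000e-02  5.6580e+01] F [-0.1  0.4 -2.4] M [0.03 0.02 0.02] op 0.578 q [-0.77  0.51  1.81 -0.    0.83 -0.19]
rows 18 from [ 430.9 -417.   243.1] 56.58 t 5.08
[-0.0, 0.0, 0.101, 5.7, -2.8, 0.2]
[-0.0, 0.0, 0.101, 5.4, -3.4, 0.2]
[-0.0, 0.0, 0.101, 5.0, -3.9, 0.2]
[-0.0, 0.0, 0.101, 4.6, -4.4, 0.2]
[-0.0, 0.0, 0.101, 4.2, -4.8, 0.2]
[-0.0, 0.0, 0.101, 3.6, -5.2, 0.2]
[-0.0, 0.0, 0.101, 3.1, -5.6, 0.2]
[-0.0, 0.0, 0.101, 2.5, -5.9, 0.2]
[-0.0, 0.0, 0.101, 1.9, -6.1, 0.2]
[-0.0, 0.0, 0.101, 1.3, -6.3, 0.2]
[-0.0, 0.0, 0.101, 0.6, -6.3, 0.2]
[-0.0, 0.0, 0.101, -0.0, -6.4, 0.2]
[-0.0, 0.0, 0.101, -0.7, -6.3, 0.2]
[-0.0, 0.0, 0.101, -1.3, -6.2, 0.2]
[-0.0, 0.0, 0.101, -1.9, -6.1, 0.2]
[-0.0, 0.0, 0.101, -2.5, -5.9, 0.2]
[-0.0, 0.0, 0.101, -3.1, -5.6, 0.2]
[-0.0, 0.0, 0.101, -3.7, -5.2, 0.2]
```

```bash
python3 -m creep '[[0,0,0.1,5.7,-2.8,0,1],[0,0,0.1,5.4,-3.4,0,1],[0,0,0.1,5,-3.9,0,1],[0,0,0.1,4.6,-4.4,0,1],[0,0,0.1,4.2,-4.8,0,1],[0,0,0.1,3.6,-5.2,0,1],[0,0,0.1,3.1,-5.6,0,1],[0,0,0.1,2.5,-5.9,0,1],[0,0,0.1,1.9,-6.1,0,1],[0,0,0.1,1.3,-6.3,0,1]]'; python3 -m creep '[[0,0,0.1,0.6,-6.3,0,1],[0,0,0.1,0,-6.4,0,1],[0,0,0.1,-0.7,-6.3,0,1],[0,0,0.1,-1.3,-6.2,0,1],[0,0,0.1,-1.9,-6.1,0,1],[0,0,0.1,-2.5,-5.9,0,1],[0,0,0.1,-3.1,-5.6,0,1],[0,0,0,0,0,0,1],[0,0,0,0,0,0,1]]';python3 -c "
from h import *
st();plan(445.5,-303.1,235,-48.1)"
```

```text
clock: 5.92
eef_pos: [436.7, -349.8, 230.3]
tcp_rot: [-3.133, 0.012, -0.058]
contact_force: [-0.7, -0.1, -1.3]
opening: 0.58
clock: 6.67
eef_pos: [441.0, -300.1, 218.3]
tcp_rot: [3.137, 0.03, -0.796]
contact_force: [0.8, 0.2, -0.7]
opening: 0.577
t6.67 [ 441.  -300.1  218.3] [179.76   1.72 -45.59] F [ 0.8  0.2 -0.7] M [-0.03 -0.   -0.  ] op 0.577 q [-0.6   0.47  1.95  0.    0.74  1.76]
rows 1 from [ 441.  -300.1  218.3] -45.59 t 6.67
[0.005, 0.03, 0.044, 4.8, -1.1, -16.8]
```

```bash
python3 -m creep '[[0.005,0.03,0.044,4.8,-1,-10,1],[0,0,0,0,0,0,1],[0,0,0,0,0,0,1]]';python3 -c "
from h import *
st();plan(445.5,-303.1,225,-48.1)"
```

```text
clock: 6.92
eef_pos: [444.5, -303.1, 226.0]
tcp_rot: [3.141, 0.003, -0.831]
contact_force: [0.3, -0.3, -1.3]
opening: 0.574
t6.92 [ 444.5 -303.1  226. ] [ 1.7996e+02  1.6000e-01 -4.7590e+01] F [ 0.3 -0.3 -1.3] M [ 0.01  0.09 -0.02] op 0.574 q [-0.6   0.46  1.95 -0.    0.73  1.8 ]
rows 1 from [ 444.5 -303.1  226. ] -47.59 t 6.92
[0.001, 0.003, 0.009, 0.7, -0.8, 1.0]
```

Run:
```python
from h import *
for n in("top","side"):
    i,K,T=avg(n,2); a=i[150:280,205:365] if n=="top" else i[190:280,215:335]
    cv2.imwrite(f"pics/{n}_p2.png",cv2.resize(np.clip(a[:,:,::-1]*1.2,0,255).astype(np.uint8),None,fx=5 if n=="top" else 6.5,fy=5 if n=="top" else 6.5,interpolation=cv2.INTER_CUBIC))
```

```text
(no output)
```

View pics/side_p2.png

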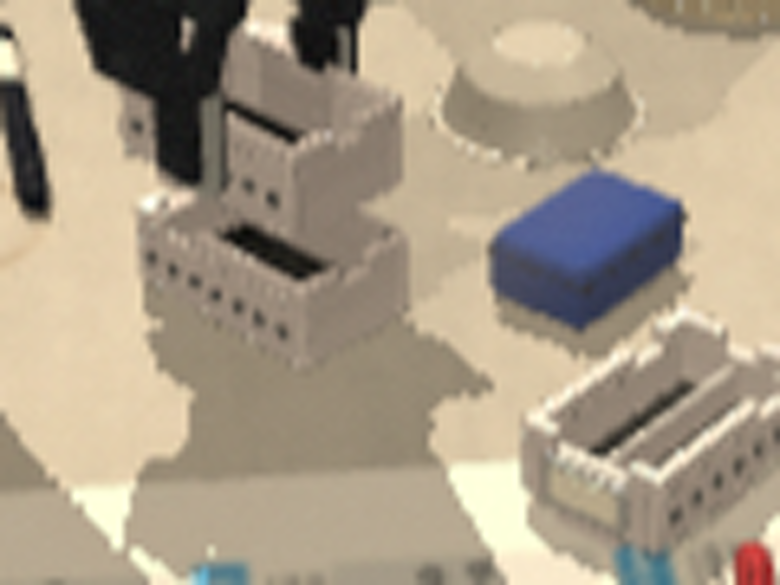

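View pics/top_p2.png

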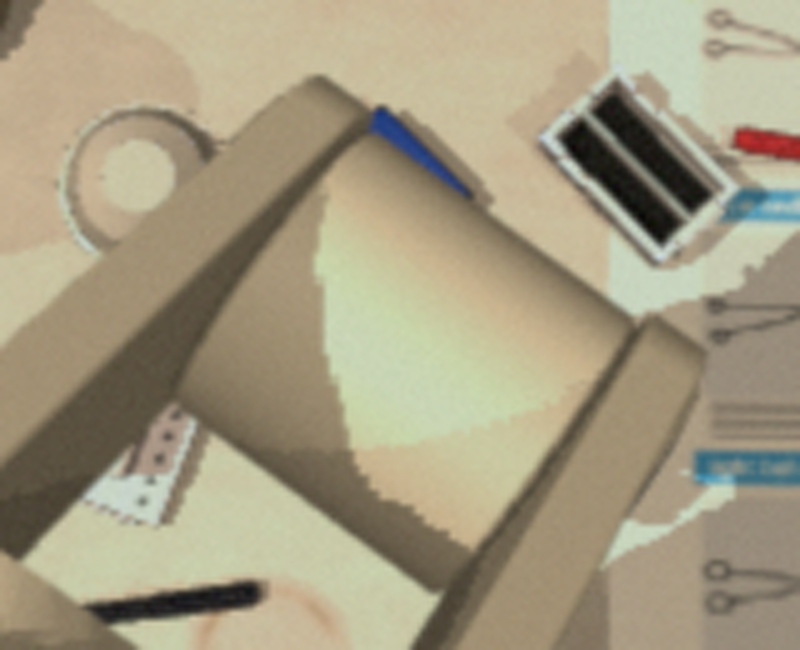

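Run:
```python
from h import *
i,K,T=avg("side",4); g=cv2.cvtColor(i.astype(np.uint8),cv2.COLOR_RGB2GRAY).astype(float)
s=sense(); p=s["eef_pos"]; st()
def cor(c,yaw,z):
    u=np.array([np.cos(yaw),np.sin(yaw)]);v=np.array([-u[1],u[0]])
    return {k:np.r_[c+a*40*u+b*25*v,z] for k,(a,b) in {"near":(-1,1),"right":(-1,-1),"left":(1,1)}.items()}
zt=p[2]-179.4 # tray origin z
B=cor(np.array([445.5,-303.1]),np.radians(131.9),20)
P=cor(p[:2],s["tcp_rot"][2]+np.pi,zt+12)
for n,C in(("base",B),("tray",P)):
    for k in C:
        q=proj(C[k],K,T)[0]; print(n,k,q.round(2))
        # measured: average horizontal profile around row
        r=int(round(q[1])); prof=g[r-2:r+3,int(q[0])-5:int(q[0])+7].mean(0); print("   cols",int(q[0])-5,prof.round(0).astype(int).tolist())
```

```text
t7.32 [ 444.8 -303.1  226.4] [ 1.7998e+02  1.0000e-01 -4.7760e+01] F [ 0.6 -0.7 -0.6] M [ 0.04 -0.03 -0.02] op 0.576 q [-0.6   0.46  1.95  0.    0.73  1.8 ]
base near [260.46 239.86]
   cols 255 [103, 116, 108, 94, 111, 118, 121, 110, 109, 109, 109, 110]
base right [277.3  230.25]
   cols 272 [115, 111, 110, 108, 113, 118, 145, 147, 148, 149, 147, 148]
base left [235.05 225.7 ]
   cols 230 [174, 174, 175, 175, 175, 175, 134, 117, 116, 119, 116, 128]
tray near [259.67 223.79]
   cols 254 [74, 88, 99, 103, 115, 115, 107, 100, 106, 106, 105, 105]
tray right [276.85 214.52]
   cols 271 [105, 105, 105, 106, 111, 115, 148, 150, 151, 152, 151, 151]
tray left [233.55 210.29]
   cols 228 [174, 174, 172, 172, 172, 152, 125, 102, 96, 116, 99, 32]
```

```bash
python3 -c "
from h import *
plan(446.7,-303.1,214,-48.1)"
```

```text
rows 1 from [ 444.8 -303.1  226.4] -47.76 t 7.32
[0.0, 0.002, 0.006, 1.3, -1.4, 12.4]
```

```bash
python3 -m creep '[[0,0.002,0.006,1.3,-1.4,10,1],[0,0,0,0,0,0,1],[0,0,0,0,0,0,1],[0,0,0,0,0,0,1]]';python3 - <<'E'
from h import *
st();plan(446.7,-303.1,206,-48.1)
i,K,T=avg("side",4); g=cv2.cvtColor(i.astype(np.uint8),cv2.COLOR_RGB2GRAY).astype(float)
for r in (206,210,214,218,226,230,234): print(r,g[r-1:r+2,272:283].mean(0).astype(int),g[r-1:r+2,229:240].mean(0).astype(int))
cv2.imwrite("pics/side_p3.png",cv2.resize(np.clip(i[190:255,215:295,::-1]*1.2,0,255).astype(np.uint8),None,fx=9,fy=9,interpolation=cv2.INTER_CUBIC))
E
```

```text
clock: 7.65
eef_pos: [446.8, -303.0, 215.0]
tcp_rot: [3.141, 0.0, -0.84]
contact_force: [0.2, -0.0, -1.3]
opening: 0.58
t7.65 [ 446.8 -303.   215. ] [179.97   0.   -48.1 ] F [ 0.2 -0.  -1.3] M [-0.02  0.03  0.02] op 0.58 q [-0.6   0.48  1.95 -0.    0.71  1.81]
rows 1 from [ 446.8 -303.   215. ] -48.1 t 7.65
[0.001, 0.0, -0.0, -0.0, 0.1, 9.0]
206 [150 166 165 166 169 170 171 167 159 166 174] [172 167 130  94  69  57  33  25  21  21  20]
210 [112 126 120 133 129 129 134 150 151 144 158] [174 173 173 171 148 132 121 113 109  95  80]
214 [110 104 104 104 109 109 147 150 152 152 152] [172 172 172 172 172 148 131 114  82  98 115]
218 [104 105 105 105 112 114 148 150 150 150 149] [174 175 175 175 174 175 170 158 151 136 128]
226 [109 110 104 117 121 134 150 151 151 150 152] [174 174 174 174 175 175 175 134 119 114 118]
230 [110 108 108 108 113 118 144 147 147 147 147] [175 174 174 174 175 176 176 145 106  85 111]
234 [109 110 109 110 116 118 144 146 147 151 151] [175 175 176 176 176 177 177 176 119 111 117]
```

View pics/side_p3.png

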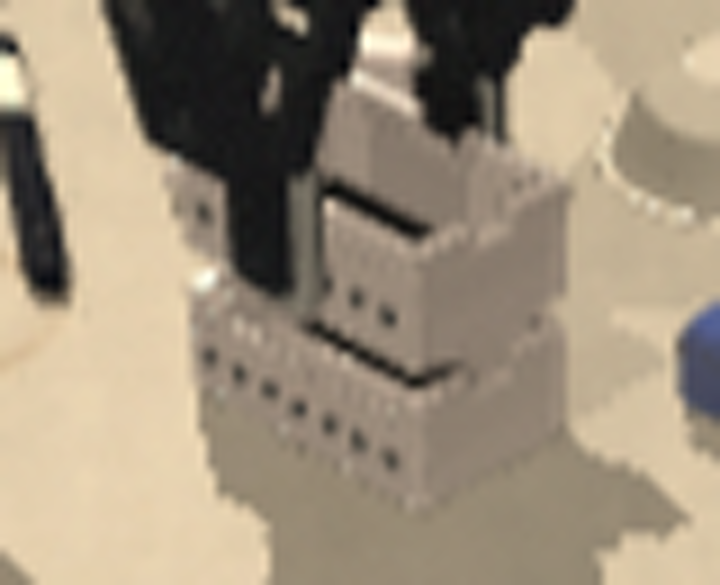

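```bash
python3 -m creep '[[0,0,0,0,0,3,1],[0,0,0,0,0,0,1],[0,0,0,0,0,2,1],[0,0,0,0,0,0,1]]' 30;python3 -c "
from h import *
st()"
```

```text
clock: 8.18
eef_pos: [447.0, -303.3, 210.5]
tcp_rot: [3.141, -0.002, -0.84]
contact_force: [0.7, -0.1, -1.1]
opening: 0.58
t8.18 [ 447.  -303.3  210.5] [ 1.7999e+02 -1.0000e-01 -4.8110e+01] F [ 0.7 -0.1 -1.1] M [0.07 0.04 0.  ] op 0.58 q [-0.6   0.49  1.95 -0.    0.7   1.81]
```

```bash
python3 -m creep '[[0,0,0,0,0,2,1],[0,0,0,0,0,0,1]]';python3 -c "
from h import *
st()"; python3 -m creep '[[0,0,0,0,0,1.5,1],[0,0,0,0,0,0,1]]';python3 -c "
from h import *
st()"
```

```text
clock: 8.35
eef_pos: [447.1, -303.3, 208.2]
tcp_rot: [3.141, -0.002, -0.84]
contact_force: [1.3, 0.3, -1.2]
opening: 0.578
t8.35 [ 447.1 -303.3  208.2] [ 1.7999e+02 -1.0000e-01 -4.8100e+01] F [ 1.3  0.3 -1.2] M [ 0.01  0.02 -0.  ] op 0.578 q [-0.6   0.49  1.95 -0.    0.69  1.81]
clock: 8.52
eef_pos: [447.1, -303.3, 207.0]
tcp_rot: [3.142, -0.002, -0.84]
contact_force: [-0.0, 0.9, 1.2]
opening: 0.577
t8.52 [ 447.1 -303.3  207. ] [ 1.800e+02 -1.100e-01 -4.811e+01] F [-0.   0.9  1.2] M [ 0.03  0.17 -0.  ] op 0.577 q [-0.6   0.49  1.95 -0.    0.69  1.81]
```

```bash
python3 -m creep '[[0,0,0,0,0,1.5,1],[0,0,0,0,0,0,1],[0,0,0,0,0,0,1]]';python3 - <<'E'
from h import *
st()
i,K,T=avg("side",2)
cv2.imwrite("pics/side_p4.png",cv2.resize(np.clip(i[190:255,215:295,::-1]*1.2,0,255).astype(np.uint8),None,fx=9,fy=9,interpolation=cv2.INTER_CUBIC))
E
```

```text
clock: 8.77
eef_pos: [447.1, -303.2, 206.8]
tcp_rot: [-3.141, -0.002, -0.84]
contact_force: [-0.4, 0.1, -0.2]
opening: 0.575
t8.77 [ 447.1 -303.2  206.8] [-1.7999e+02 -1.1000e-01 -4.8110e+01] F [-0.4  0.1 -0.2] M [-0.02  0.01  0.01] op 0.575 q [-0.6   0.49  1.96 -0.    0.69  1.81]
```

View pics/side_p4.png

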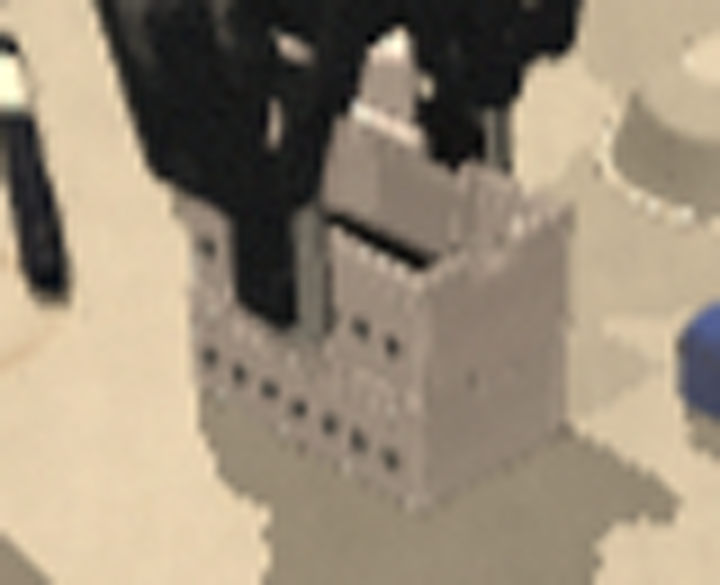

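```bash
python3 -m creep '[[0,0,0,0,0,0,0.2],[0,0,0,0,0,0,0.2],[0,0,0,0,0,0,0.2],[0,0,0,0,0,0,0.2],[0,0,0,0,0,-20,0.2],[0,0,0,0,0,-35,0.2],[0,0,0,0,0,0,0.2]]';python3 -c "
from h import *
st();plan(561.2,-411.2,265,44.75,n=17)"
```

```text
clock: 9.45
eef_pos: [446.8, -303.0, 261.1]
tcp_rot: [3.141, 0.002, -0.84]
contact_force: [2.0, -1.3, 0.9]
opening: 0.802
t9.45 [ 446.8 -303.   261.1] [ 1.7994e+02  1.4000e-01 -4.8110e+01] F [ 2.  -1.3  0.9] M [-0.05 -0.06 -0.04] op 0.802 q [-0.6   0.41  1.93 -0.    0.81  1.81]
rows 17 from [ 446.8 -303.   261.1] -48.11 t 9.45
[-0.0, 0.0, -0.095, 9.2, -0.8, -0.2]
[-0.0, 0.0, -0.095, 9.3, 0.1, -0.2]
[-0.0, 0.0, -0.095, 9.2, 1.0, -0.2]
[-0.0, 0.0, -0.095, 9.1, 1.9, -0.2]
[-0.0, 0.0, -0.095, 8.9, 2.7, -0.2]
[-0.0, 0.0, -0.095, 8.6, 3.6, -0.2]
[-0.0, 0.0, -0.095, 8.2, 4.4, -0.2]
[-0.0, 0.0, -0.095, 7.7, 5.1, -0.2]
[-0.0, 0.0, -0.095, 7.2, 5.8, -0.2]
[-0.0, 0.0, -0.095, 6.6, 6.5, -0.2]
[-0.0, 0.0, -0.095, 6.0, 7.1, -0.2]
[-0.0, 0.0, -0.095, 5.3, 7.6, -0.2]
[-0.0, 0.0, -0.095, 4.5, 8.1, -0.2]
[-0.0, 0.0, -0.095, 3.7, 8.5, -0.2]
[-0.0, 0.0, -0.095, 2.9, 8.8, -0.2]
[-0.0, 0.0, -0.095, 2.0, 9.0, -0.2]
[-0.0, 0.0, -0.095, 1.2, 9.2, -0.2]
```

```bash
python3 -m creep '[[0,0,-0.095,9.2,-0.8,-1,0.2],[0,0,-0.095,9.3,0,-1,0.2],[0,0,-0.095,9.2,1,-1,0.2],[0,0,-0.095,9.1,1.9,-1,0.2],[0,0,-0.095,8.9,2.7,-1,0.2],[0,0,-0.095,8.6,3.6,-1,0.2],[0,0,-0.095,8.2,4.4,-1,0.2],[0,0,-0.095,7.7,5.1,-1,0.2],[0,0,-0.095,7.2,5.8,-1,0.2],[0,0,-0.095,6.6,6.5,-1,0.2]]'; python3 -m creep '[[0,0,-0.095,6,7.1,-1,0.2],[0,0,-0.095,5.3,7.6,-1,0.2],[0,0,-0.095,4.5,8.1,-1,0.2],[0,0,-0.095,3.7,8.5,-1,0.2],[0,0,-0.095,2.9,8.8,-1,0.2],[0,0,-0.095,2,9,-1,0.2],[0,0,0,0,0,0,0.2],[0,0,0,0,0,0,0.2]]'
python3 - <<'E'
from h import *
st()
i,K,T=avg("top",3); cv2.imwrite("pics/top_p5.png",cv2.resize(i[150:280,205:365,::-1].astype(np.uint8),None,fx=5,fy=5,interpolation=cv2.INTER_CUBIC))
plan(561.2,-411.2,230,44.75)
E
```

```text
clock: 10.28
eef_pos: [517.1, -367.4, 272.1]
tcp_rot: [3.141, 0.0, 0.152]
contact_force: [-0.6, -0.1, 0.0]
opening: 0.801
clock: 10.95
eef_pos: [562.1, -406.2, 275.5]
tcp_rot: [3.142, 0.0, 0.754]
contact_force: [-0.5, 0.2, 0.0]
opening: 0.797
t10.95 [ 562.1 -406.2  275.5] [1.800e+02 2.000e-02 4.319e+01] F [-0.5  0.2  0. ] M [ 0.05  0.04 -0.03] op 0.797 q [-0.63  0.59  1.57 -0.    0.98  0.19]
rows 2 from [ 561.7 -405.9  275.7] 43.2 t 11.1
[-0.0, 0.0, -0.014, -2.0, 1.8, 22.8]
[-0.0, 0.0, -0.014, -2.0, 1.7, 22.8]
```

View pics/top_p5.png

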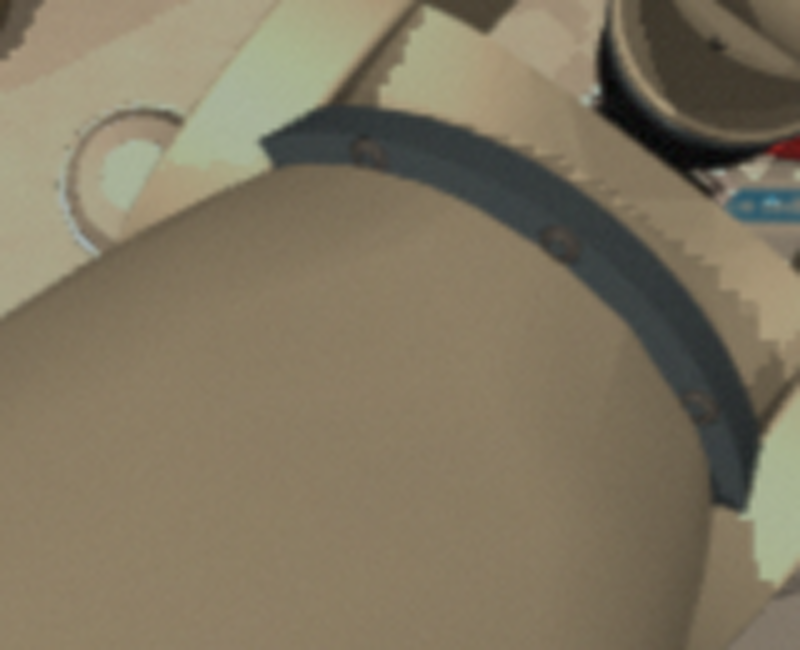

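```bash
python3 -m creep '[[0,0,-0.014,-2,2.2,20,0.2],[0,0,-0.014,-1,2.5,20,0.2],[0,0,0,0,0,0,0.2],[0,0,0,0,0,0,0.2]]'
python3 - <<'E'
from h import *
st(); plan(562.6,-411.3,200,44.75)
E
```

```text
clock: 11.43
eef_pos: [562.0, -410.5, 236.2]
tcp_rot: [3.14, 0.0, 0.776]
contact_force: [-0.1, -0.9, -0.0]
opening: 0.802
t11.43 [ 562.  -410.5  236.2] [1.7993e+02 1.0000e-02 4.4470e+01] F [-0.1 -0.9 -0. ] M [ 0.01 -0.    0.03] op 0.802 q [-0.63  0.64  1.58 -0.    0.92  0.16]
rows 1 from [ 562.  -410.5  236.2] 44.47 t 11.43
[0.001, 0.0, -0.005, -0.1, 0.9, 36.2]
```

```bash
python3 -m creep '[[0.001,0,-0.005,0,0.9,18,0.2],[0,0,0,0,0,16,0.2],[0,0,0,0,0,0,0.2],[0,0,0,0,0,0,0.2]]'
python3 - <<'E'
from h import *
st(); plan(562.6,-411.3,178.5,44.75)
i,K,T=avg("side",1); cv2.imwrite("pics/side_p6.png",cv2.resize(i[180:280,220:360,::-1].astype(np.uint8),None,fx=5.5,fy=5.5,interpolation=cv2.INTER_CUBIC))
E
```

```text
clock: 11.77
eef_pos: [562.8, -411.0, 204.1]
tcp_rot: [3.139, -0.0, 0.777]
contact_force: [0.4, -0.7, 0.3]
opening: 0.795
t11.77 [ 562.8 -411.   204.1] [ 1.7988e+02 -2.0000e-02  4.4510e+01] F [ 0.4 -0.7  0.3] M [-0.03  0.04  0.02] op 0.795 q [-0.63  0.68  1.59 -0.    0.87  0.16]
rows 1 from [ 562.8 -411.   204.1] 44.51 t 11.77
[0.002, -0.0, -0.004, -0.4, 0.0, 25.6]
```

View pics/side_p6.png

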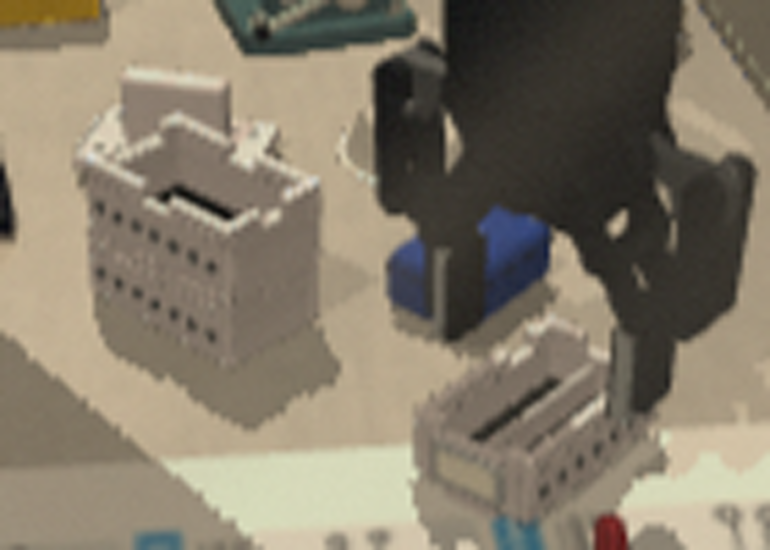

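```bash
python3 -m creep '[[0.002,0,-0.004,-0.4,0,15,0.2],[0,0,0,0,0,10,0.2],[0,0,0,0,0,0,0.2],[0,0,0,0,0,0,0.2]]'
python3 - <<'E'
from h import *
st(); plan(562.6,-411.3,178.5,44.75)
E
```

```text
clock: 12.15
eef_pos: [563.1, -411.6, 179.0]
tcp_rot: [3.139, -0.001, 0.781]
contact_force: [-1.0, 0.6, -0.5]
opening: 0.796
t12.15 [ 563.1 -411.6  179. ] [ 1.7985e+02 -4.0000e-02  4.4740e+01] F [-1.   0.6 -0.5] M [ 0.04  0.04 -0.  ] op 0.796 q [-0.63  0.71  1.6   0.    0.83  0.16]
rows 1 from [ 563.1 -411.6  179. ] 44.74 t 12.15
[0.003, -0.001, -0.0, -0.2, -0.5, 0.5]
```

```bash
python3 -m creep '[[0.003,-0.001,0,-0.2,-0.5,0,0.4],[0,0,0,0,0,0,1],[0,0,0,0,0,0,1],[0,0,0,0,0,0,1],[0,0,0,0,0,0,1],[0,0,0,0,0,0,1],[0,0,0,0,0,0,1]]' 40
python3 - <<'E'
from h import *
st()
E
python3 -m creep '[[0,0,0,0,0,-25,1],[0,0,0,0,0,-35,1],[0,0,0,0,0,-30,1],[0,0,0,0,0,0,1],[0,0,0,0,0,0,1]]'; python3 -c "
from h import *
st();plan(447.2,-303.3,280,-48.1,n=17)"
```

```text
clock: 12.73
eef_pos: [562.5, -411.3, 179.8]
tcp_rot: [-3.141, 0.0, 0.781]
contact_force: [-0.7, -0.3, -1.1]
opening: 0.578
t12.73 [ 562.5 -411.3  179.8] [-1.7994e+02  3.0000e-02  4.4720e+01] F [-0.7 -0.3 -1.1] M [-0.02 -0.02  0.04] op 0.578 q [-0.63  0.71  1.6  -0.    0.83  0.16]
clock: 13.15
eef_pos: [561.8, -410.8, 270.8]
tcp_rot: [-3.136, 0.001, 0.781]
contact_force: [1.1, -0.4, -1.0]
opening: 0.577
t13.15 [ 561.8 -410.8  270.8] [-1.7966e+02  7.0000e-02  4.4720e+01] F [ 1.1 -0.4 -1. ] M [0.07 0.01 0.03] op 0.577 q [-0.63  0.6   1.57 -0.    0.99  0.16]
rows 17 from [ 561.8 -410.8  270.8] 44.72 t 13.15
[-0.0, 0.0, 0.095, -0.3, -9.2, -0.5]
[-0.0, 0.0, 0.095, -1.2, -9.2, -0.5]
[-0.0, 0.0, 0.095, -2.1, -9.0, -0.5]
[-0.0, 0.0, 0.095, -2.9, -8.8, -0.5]
[-0.0, 0.0, 0.095, -3.8, -8.5, -0.5]
[-0.0, 0.0, 0.095, -4.5, -8.1, -0.5]
[-0.0, 0.0, 0.095, -5.3, -7.6, -0.5]
[-0.0, 0.0, 0.095, -6.0, -7.1, -0.5]
[-0.0, 0.0, 0.095, -6.6, -6.4, -0.5]
[-0.0, 0.0, 0.095, -7.2, -5.8, -0.5]
[-0.0, 0.0, 0.095, -7.7, -5.1, -0.5]
[-0.0, 0.0, 0.095, -8.2, -4.3, -0.5]
[-0.0, 0.0, 0.095, -8.6, -3.5, -0.5]
[-0.0, 0.0, 0.095, -8.8, -2.7, -0.5]
[-0.0, 0.0, 0.095, -9.1, -1.8, -0.5]
[-0.0, 0.0, 0.095, -9.2, -1.0, -0.5]
[-0.0, 0.0, 0.095, -9.2, -0.1, -0.5]
```

```bash
python3 -m creep '[[0,0,0.095,-0.3,-9.2,-1,1],[0,0,0.095,-1.2,-9.2,-1,1],[0,0,0.095,-2.1,-9,-1,1],[0,0,0.095,-2.9,-8.8,-1,1],[0,0,0.095,-3.8,-8.5,-1,1],[0,0,0.095,-4.5,-8.1,-1,1],[0,0,0.095,-5.3,-7.6,-1,1],[0,0,0.095,-6,-7.1,-1,1],[0,0,0.095,-6.6,-6.4,-1,1],[0,0,0.095,-7.2,-5.8,-1,1]]'; python3 -m creep '[[0,0,0.095,-7.7,-5.1,-1,1],[0,0,0.095,-8.2,-4.3,-1,1],[0,0,0.095,-8.6,-3.5,-1,1],[0,0,0.095,-8.8,-2.7,-1,1],[0,0,0.095,-9.1,-1.8,-1,1],[0,0,0.095,-9.2,-1,-1,1],[0,0,0,0,0,0,1],[0,0,0,0,0,0,1]]'
python3 - <<'E'
from h import *
st(); plan(447.2,-303.3,250,-48.1)
E
```

```text
clock: 13.98
eef_pos: [491.0, -343.1, 272.1]
tcp_rot: [-3.136, 0.013, -0.212]
contact_force: [-0.2, -0.4, -0.9]
opening: 0.578
clock: 14.65
eef_pos: [446.9, -298.4, 271.0]
tcp_rot: [3.136, 0.026, -0.813]
contact_force: [-0.1, -0.1, -1.7]
opening: 0.575
t14.65 [ 446.9 -298.4  271. ] [179.67   1.51 -46.59] F [-0.1 -0.1 -1.7] M [-0.   -0.02 -0.02] op 0.575 q [-0.59  0.39  1.92  0.    0.85  1.79]
rows 1 from [ 446.9 -298.4  271. ] -46.59 t 14.65
[0.006, 0.026, 0.026, 4.4, 3.0, 20.9]
```

```bash
python3 -m creep '[[0.006,0.026,0.026,4,3,12,1],[0,0,0,0,0,0,1],[0,0,0,0,0,0,1]]'
python3 - <<'E'
from h import *
st(); plan(447.2,-303.3,248,-48.1)
E
```

```text
clock: 14.9
eef_pos: [447.9, -303.8, 257.8]
tcp_rot: [3.141, 0.0, -0.831]
contact_force: [0.3, 0.7, -0.7]
opening: 0.582
t14.90 [ 447.9 -303.8  257.8] [ 1.7999e+02  2.0000e-02 -4.7590e+01] F [ 0.3  0.7 -0.7] M [-0.02 -0.05  0.03] op 0.582 q [-0.6   0.41  1.93 -0.    0.8   1.8 ]
rows 1 from [ 447.9 -303.8  257.8] -47.59 t 14.9
[0.0, 0.0, 0.009, -0.9, 0.2, 9.8]
```

```bash
python3 -m creep '[[0,0,0.009,-0.8,0.2,8,1],[0,0,0,0,0,0,1],[0,0,0,0,0,0,1]]'
python3 - <<'E'
from h import *
st(); plan(447.2,-303.3,240,-48.1)
i,K,T=avg("side",4); g=cv2.cvtColor(i.astype(np.uint8),cv2.COLOR_RGB2GRAY).astype(float)
for r in (186,190,194,198,204,210,214,218,226,230,234): print(r,g[r-1:r+2,272:283].mean(0).astype(int),g[r-1:r+2,228:239].mean(0).astype(int))
cv2.imwrite("pics/side_p7.png",cv2.resize(np.clip(i[180:255,215:295,::-1]*1.2,0,255).astype(np.uint8),None,fx=8,fy=8,interpolation=cv2.INTER_CUBIC))
E
```

```text
clock: 15.15
eef_pos: [447.7, -303.8, 249.1]
tcp_rot: [3.141, 0.002, -0.836]
contact_force: [0.2, -0.7, -1.3]
opening: 0.577
t15.15 [ 447.7 -303.8  249.1] [ 1.7998e+02  9.0000e-02 -4.7910e+01] F [ 0.2 -0.7 -1.3] M [ 0.01 -0.02 -0.06] op 0.577 q [-0.6   0.43  1.93 -0.    0.78  1.81]
rows 1 from [ 447.7 -303.8  249.1] -47.91 t 15.15
[0.0, 0.002, 0.003, -0.7, 0.1, 9.1]
186 [69 70 69 69 69 68 64 63 62 62 61] [99 40 21 20 21 21 22 22 19 20 20]
190 [120 124 129 134 156 155 157 157 159 146 144] [164 161  92  53  33  26  26  26  21  20  20]
194 [162 161 166 165 165 166 167 169 169 169 166] [172 171 170 169 168 163 130 103  84  70  53]
198 [136 124 138 122 125 115 149 167 169 168 169] [170 171 170 169 169 169 146 121 101 109 118]
204 [103 104 104 105 112 112 165 169 167 168 173] [167 170 169 167 167 167 166 156 167 170 150]
210 [107 109 132 142 158 158 151 150 149 143 157] [172 173 172 172 171 147 132 117 130 136 123]
214 [126 112 126 108 118 111 134 149 150 151 150] [171 171 171 171 171 170 146 132 116 112 115]
218 [111 106 106 107 112 109 123 147 149 148 148] [174 173 173 173 173 173 174 173 125 100  79]
226 [109 108 109 109 110 119 139 149 149 149 149] [172 173 173 173 173 173 174 173 133 118 114]
230 [106 107 108 108 113 118 144 146 147 148 146] [172 173 173 173 172 173 175 174 144 105  84]
234 [109 109 110 110 116 118 143 146 146 151 151] [173 173 173 174 175 174 175 177 174 118 110]
```

View pics/side_p7.png

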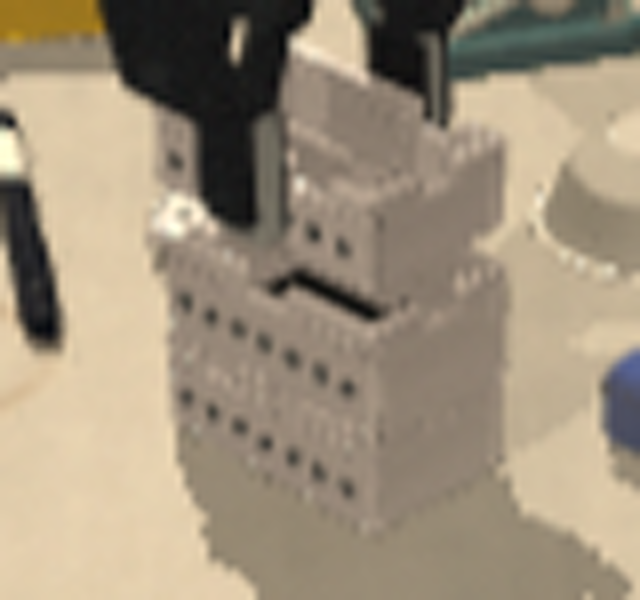

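Run:
```python
from h import *
f=grab_frame("side");K,T=f["mtx"],f["T"]
yaw=np.radians(131.9);u=np.array([np.cos(yaw),np.sin(yaw)]);v=np.array([-u[1],u[0]]);c=np.array([445.5,-303.1])
for k,(a,b) in {"near":(-1,1),"right":(-1,-1),"left":(1,1)}.items():
    for z in(20,33,55,62,82): print(k,z,proj(np.r_[c+a*40*u+b*25*v,z],K,T)[0].round(2))
```

```text
near 20 [260.46 239.86]
near 33 [260.27 234.6 ]
near 55 [259.94 225.5 ]
near 62 [259.83 222.55]
near 82 [259.52 213.98]
right 20 [277.3  230.25]
right 33 [277.25 225.11]
right 55 [277.16 216.23]
right 62 [277.13 213.36]
right 82 [277.05 205.  ]
left 20 [235.05 225.7 ]
left 33 [234.68 220.62]
left 55 [234.03 211.85]
left 62 [233.82 209.01]
left 82 [233.21 200.76]
```

```bash
python3 -m creep '[[0,0.002,0.003,0,0,4,1],[0,0,0,0,0,0,1],[0,0,0,0,0,3,1],[0,0,0,0,0,0,1]]' 30;python3 -c "
from h import *
st()"; python3 -m creep '[[0,0,0,0,0,2,1],[0,0,0,0,0,0,1]]';python3 -c "
from h import *
st()"
```

```text
clock: 15.73
eef_pos: [447.8, -303.7, 242.4]
tcp_rot: [-3.142, -0.002, -0.84]
contact_force: [-0.0, -0.0, -1.9]
opening: 0.575
t15.73 [ 447.8 -303.7  242.4] [-1.800e+02 -1.300e-01 -4.812e+01] F [-0.  -0.  -1.9] M [ 0.05 -0.02  0.02] op 0.575 q [-0.6   0.44  1.94 -0.    0.76  1.81]
clock: 15.9
eef_pos: [447.8, -303.7, 240.1]
tcp_rot: [3.142, -0.002, -0.84]
contact_force: [0.4, -0.1, -1.7]
opening: 0.579
t15.90 [ 447.8 -303.7  240.1] [ 1.800e+02 -1.200e-01 -4.812e+01] F [ 0.4 -0.1 -1.7] M [-0.02  0.02  0.  ] op 0.579 q [-0.6   0.44  1.94 -0.    0.76  1.81]
```

```bash
python3 -m creep '[[0,0,0,0,0,2,1],[0,0,0,0,0,0,1]]';python3 -c "
from h import *
st()"; python3 -m creep '[[0,0,0,0,0,1.5,1],[0,0,0,0,0,0,1],[0,0,0,0,0,0,1]]';python3 -c "
from h import *
st()
i,K,T=avg('side',2)
cv2.imwrite('pics/side_p8.png',cv2.resize(np.clip(i[180:255,215:295,::-1]*1.2,0,255).astype(np.uint8),None,fx=8,fy=8,interpolation=cv2.INTER_CUBIC))
"
```

```text
clock: 16.07
eef_pos: [447.8, -303.8, 237.9]
tcp_rot: [-3.142, -0.002, -0.84]
contact_force: [-0.8, -0.6, -1.1]
opening: 0.576
t16.07 [ 447.8 -303.8  237.9] [-1.800e+02 -1.300e-01 -4.812e+01] F [-0.8 -0.6 -1.1] M [-0.02 -0.   -0.  ] op 0.576 q [-0.6   0.44  1.94 -0.    0.75  1.81]
clock: 16.32
eef_pos: [448.2, -303.9, 237.3]
tcp_rot: [-3.141, -0.003, -0.84]
contact_force: [-0.1, -0.5, -1.0]
opening: 0.578
t16.32 [ 448.2 -303.9  237.3] [-179.97   -0.18  -48.12] F [-0.1 -0.5 -1. ] M [0.02 0.04 0.02] op 0.578 q [-0.6   0.45  1.94 -0.    0.75  1.81]
```

View pics/side_p8.png

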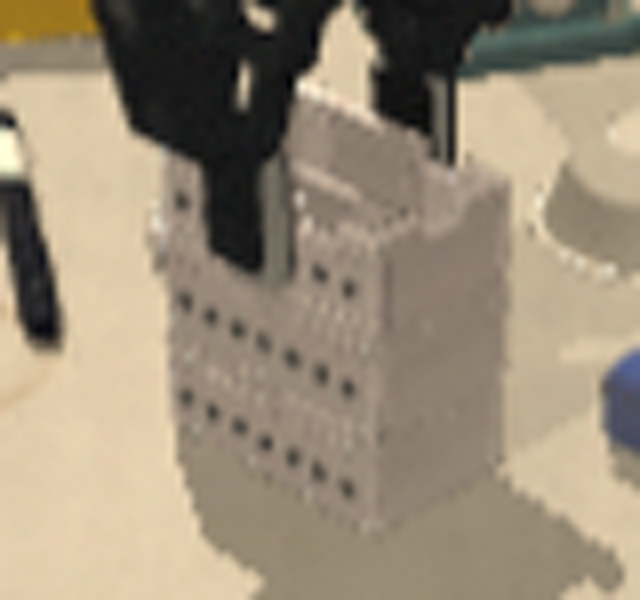

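```bash
python3 -m creep '[[0,0,0,0,0,0,0.2],[0,0,0,0,0,0,0.2],[0,0,0,0,0,0,0.2],[0,0,0,0,0,0,0.2],[0,0,0,0,0,-15,0.2],[0,0,0,0,0,-30,0.2],[0,0,0,0,0,-20,0.2],[0,0,0,0,0,0,0.2]]'
python3 - <<'E'
from h import *
st()
f=grab_frame("top");K,T=f["mtx"],f["T"]
a=cv2.imread("pics/top_avg.png"); s=8; x0,y0=208,208
z=cv2.resize(a[y0:y0+54,x0:x0+50],None,fx=s,fy=s,interpolation=cv2.INTER_CUBIC)
h=cv2.cvtColor(z,cv2.COLOR_BGR2HSV); m=((h[...,1]<45)&(h[...,2]>115)).astype(np.uint8)
m=cv2.morphologyEx(m,cv2.MORPH_OPEN,np.ones((5,5)))
c=max(cv2.findContours(m,0,2)[0],key=cv2.contourArea); r=cv2.minAreaRect(c); px=cv2.boxPoints(r)
full=lambda q:(np.asarray(q)+.5)/s-.5+np.array([x0,y0])
W=ray(full(px),K,T,12); print(W.round(1).tolist(),W.mean(0).round(1),[np.linalg.norm(W[i]-W[i-1]).round(1) for i in range(4)])
d=[(W[i]-W[i-1]) for i in range(4)]; print([np.degrees(np.arctan2(*q[::-1])).round(1) for q in d])
hl=ray(np.array([210,210])-.45+(np.array([[240,105],[127,395],[370,155],[258,443]])/11.),K,T,12); print("holes",hl.round(1).tolist(),hl.mean(0).round(1))
v=z.copy(); cv2.drawContours(v,[c],-1,(0,0,255),1); cv2.drawContours(v,[px.astype(int)],-1,(255,0,0),1); cv2.imwrite("pics/lidm.png",v)
E
```

```text
clock: 17.08
eef_pos: [447.5, -303.4, 302.6]
tcp_rot: [3.141, 0.001, -0.84]
contact_force: [0.7, -0.6, -0.7]
opening: 0.799
t17.08 [ 447.5 -303.4  302.6] [ 1.7996e+02  7.0000e-02 -4.8120e+01] F [ 0.7 -0.6 -0.7] M [-0.01 -0.03  0.06] op 0.799 q [-0.6   0.35  1.9  -0.    0.89  1.81]
[[482.4, -147.6], [485.2, -244.0], [378.8, -247.7], [376.1, -152.7]] [ 430.6 -198. ] [np.float64(106.4), np.float64(96.4), np.float64(106.5), np.float64(95.1)]
[np.float64(2.7), np.float64(-88.3), np.float64(-178.0), np.float64(91.6)]
holes [[472.5, -185.0], [412.2, -164.3], [463.0, -212.3], [403.2, -191.7]] [ 437.7 -188.3]
```

View pics/lidm.png

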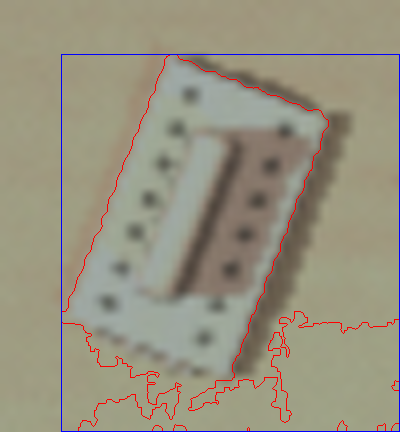

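Run:
```python
from h import *
f=grab_frame("top");K,T=f["mtx"],f["T"]
a=cv2.imread("pics/top_avg.png"); s=8; x0,y0=208,208
z=cv2.resize(a[y0:y0+54,x0:x0+50],None,fx=s,fy=s,interpolation=cv2.INTER_CUBIC)
h=cv2.cvtColor(z,cv2.COLOR_BGR2HSV)
full=lambda q:(np.asarray(q)+.5)/s-.5+np.array([x0,y0])
for S in(32,36,40):
    m=((h[...,1]<S)&(h[...,2]>125)).astype(np.uint8)
    m=cv2.morphologyEx(m,cv2.MORPH_OPEN,np.ones((5,5)))
    c=max(cv2.findContours(m,0,2)[0],key=cv2.contourArea); px=cv2.boxPoints(cv2.minAreaRect(c))
    W=ray(full(px),K,T,12); print(S,W.mean(0).round(1),[np.linalg.norm(W[i]-W[i-1]).round(1) for i in range(4)],[np.degrees(np.arctan2(*(W[i]-W[i-1])[::-1])).round(1) for i in range(4)])
    v=z.copy(); cv2.drawContours(v,[c],-1,(0,0,255),1); cv2.drawContours(v,[px.astype(int)],-1,(255,0,0),1); cv2.imwrite("pics/lidm%d.png"%S,v)
```

```text
32 [ 435.9 -187.9] [np.float64(49.7), np.float64(83.0), np.float64(50.2), np.float64(82.8)] [np.float64(70.5), np.float64(-18.9), np.float64(-109.7), np.float64(160.7)]
36 [ 435.9 -187.8] [np.float64(50.1), np.float64(83.6), np.float64(50.6), np.float64(83.4)] [np.float64(70.6), np.float64(-18.8), np.float64(-109.6), np.float64(160.8)]
40 [ 435.6 -187.7] [np.float64(50.8), np.float64(84.4), np.float64(51.4), np.float64(84.3)] [np.float64(70.8), np.float64(-18.6), np.float64(-109.4), np.float64(161.0)]
```

```bash
python3 -c "
import cv2,numpy as np
cv2.imwrite('pics/lidmm.png',np.hstack([cv2.imread('pics/lidm32.png'),cv2.imread('pics/lidm36.png')]))"
```

```text
(no output)
```

View pics/lidmm.png

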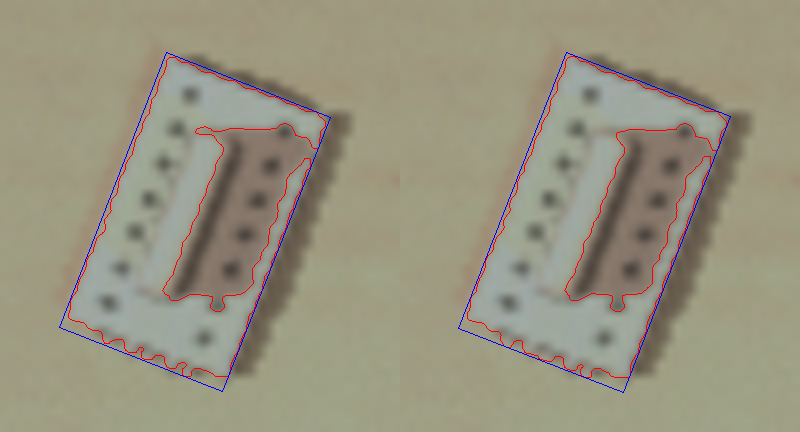

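```bash
python3 -c "
from h import *
plan(439.2,-188.7,300,-19,n=6)"
```

```text
rows 6 from [ 446.8 -302.9  299.9] -48.12 t 17.18
[0.0, 0.001, -0.085, -15.0, -11.8, 0.0]
[0.0, 0.001, -0.085, -14.0, -13.0, 0.0]
[0.0, 0.001, -0.085, -12.8, -14.1, 0.0]
[0.0, 0.001, -0.085, -11.6, -15.2, 0.0]
[0.0, 0.001, -0.085, -10.3, -16.1, 0.0]
[0.0, 0.001, -0.085, -8.9, -16.9, -0.0]
```

```bash
python3 -m creep '[[0,0.001,-0.085,-15,-11.8,-1,0.3],[0,0.001,-0.085,-14,-13,-1,0.55],[0,0,-0.085,-12.8,-14,0,0.55],[0,0,-0.085,-11.6,-15.2,0,0.55],[0,0,-0.085,-10.3,-16,0,0.55],[0,0,-0.05,-5,-10,0,0.55],[0,0,0,0,0,0,0.55],[0,0,0,0,0,0,0.55]]'; python3 -c "
from h import *
st();plan(439.2,-188.7,235,-19)"
```

```text
clock: 17.85
eef_pos: [435.4, -191.7, 292.6]
tcp_rot: [-3.141, 0.014, -0.345]
contact_force: [0.3, -0.3, 0.2]
opening: 0.45
t17.85 [ 435.4 -191.7  292.6] [-179.95    0.82  -19.77] F [ 0.3 -0.3  0.2] M [-0.01  0.01  0.06] op 0.45 q [-0.42  0.28  2.04 -0.    0.84  1.5 ]
rows 2 from [ 435.4 -191.7  292.6] -19.77 t 17.85
[-0.0, 0.007, -0.007, 1.7, -2.1, 28.8]
[-0.0, 0.007, -0.007, 1.5, -2.1, 28.8]
```

```bash
python3 -m creep '[[0,0.007,-0.007,1.7,-2.1,25,0.55],[0,0.007,-0.007,1.2,-1.5,25,0.55],[0,0,0,0,0,0,0.55],[0,0,0,0,0,0,0.55]]'
python3 - <<'E'
from h import *
st();plan(439.2,-188.7,210,-19)
i,K,T=avg("side",1); cv2.imwrite("pics/side_p9.png",cv2.resize(i[140:260,200:340,::-1].astype(np.uint8),None,fx=5,fy=5,interpolation=cv2.INTER_CUBIC))
E
```

```text
clock: 18.18
eef_pos: [439.5, -191.3, 240.2]
tcp_rot: [-3.141, -0.001, -0.338]
contact_force: [0.1, 0.1, 0.6]
opening: 0.454
t18.18 [ 439.5 -191.3  240.2] [-1.7998e+02 -3.0000e-02 -1.9380e+01] F [0.1 0.1 0.6] M [-0.   -0.06  0.02] op 0.454 q [-0.41  0.37  2.07  0.    0.7   1.49]
rows 1 from [ 439.5 -191.3  240.2] -19.38 t 18.18
[-0.0, -0.001, -0.007, -1.2, -2.3, 30.2]
```

View pics/side_p9.png

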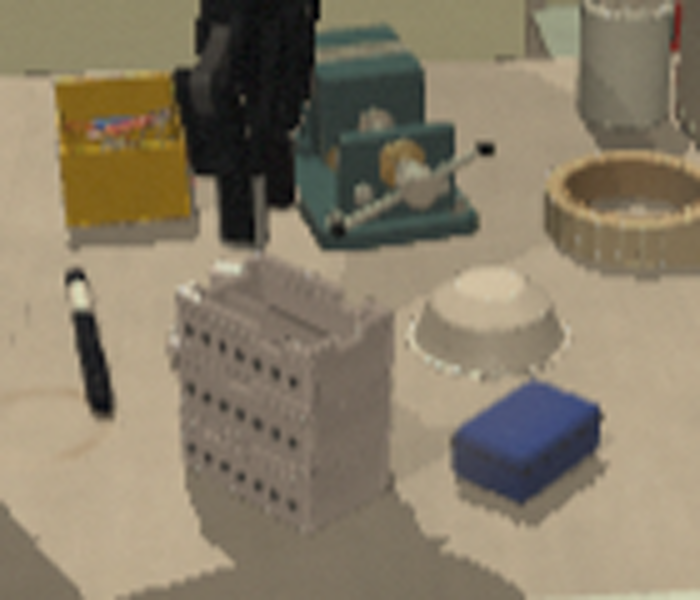

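```bash
python3 -m creep '[[0,0,-0.007,-1.2,-2.3,15,0.55],[0,0,0,0,0,13,0.55],[0,0,0,0,0,0,0.55],[0,0,0,0,0,0,0.55]]'; python3 -c "
from h import *
st();plan(439.2,-188.7,187,-19)"
```

```text
clock: 18.57
eef_pos: [440.5, -191.1, 215.3]
tcp_rot: [3.141, -0.004, -0.336]
contact_force: [-0.5, -0.3, -0.2]
opening: 0.451
t18.57 [ 440.5 -191.1  215.3] [179.98  -0.24 -19.24] F [-0.5 -0.3 -0.2] M [0.01 0.03 0.02] op 0.451 q [-0.41  0.41  2.08  0.    0.64  1.49]
rows 1 from [ 440.5 -191.1  215.3] -19.24 t 18.57
[0.0, -0.004, -0.004, -2.1, -1.8, 28.3]
```

```bash
python3 -m creep '[[0,-0.004,-0.004,-2.2,-2.2,0,0.55],[0,0,0,0,0,0,0.55],[0,0,0,0,0,10,0.55],[0,0,0,0,0,10,0.55],[0,0,0,0,0,0,0.55],[0,0,0,0,0,0,0.55]]'; python3 -c "
from h import *
st();plan(439.2,-188.7,187,-19)"
```

```text
clock: 19.07
eef_pos: [440.4, -189.2, 197.4]
tcp_rot: [3.141, -0.006, -0.333]
contact_force: [0.3, 0.5, 0.8]
opening: 0.448
t19.07 [ 440.4 -189.2  197.4] [179.95  -0.32 -19.08] F [0.3 0.5 0.8] M [-0.03 -0.04  0.  ] op 0.448 q [-0.41  0.45  2.09 -0.    0.6   1.5 ]
rows 1 from [ 440.4 -189.2  197.4] -19.08 t 19.07
[0.001, -0.006, -0.001, -1.4, -0.0, 10.4]
```

```bash
python3 -m creep '[[0,-0.006,0,-1.2,-0.3,5,0.55],[0,0,0,0,0,5,0.55],[0,0,0,0,0,0,0.55],[0,0,0,0,0,0,0.55]]'; python3 -c "
from h import *
st();plan(439.2,-188.7,187,-19)"
```

```text
clock: 19.4
eef_pos: [439.1, -188.3, 185.8]
tcp_rot: [3.141, 0.003, -0.333]
contact_force: [-0.6, -0.3, -0.9]
opening: 0.451
t19.40 [ 439.1 -188.3  185.8] [ 1.7996e+02  1.5000e-01 -1.9080e+01] F [-0.6 -0.3 -0.9] M [ 0.03 -0.    0.01] op 0.451 q [-0.41  0.47  2.09 -0.    0.58  1.5 ]
rows 1 from [ 439.1 -188.3  185.8] -19.08 t 19.4
[0.001, 0.003, -0.001, 0.2, 0.3, -1.2]
```

```bash
python3 -m creep '[[0,0.003,0,0.2,0.3,-2.5,0.55],[0,0,0,0,0,0,0.6],[0,0,0,0,0,0,1],[0,0,0,0,0,0,1],[0,0,0,0,0,0,1],[0,0,0,0,0,0,1],[0,0,0,0,0,0,1],[0,0,0,0,0,0,1],[0,0,0,0,0,0,1]]' 40; python3 -c "
from h import *
st()"
```

```text
clock: 20.15
eef_pos: [439.2, -188.7, 188.8]
tcp_rot: [3.141, -0.001, -0.333]
contact_force: [0.2, -0.2, -0.8]
opening: 0.131
t20.15 [ 439.2 -188.7  188.8] [ 1.7996e+02 -6.0000e-02 -1.9080e+01] F [ 0.2 -0.2 -0.8] M [ 0.01  0.01 -0.04] op 0.131 q [-0.41  0.46  2.09 -0.    0.58  1.5 ]
```

```bash
python3 -m creep '[[0,0,0,0,0,-25,1],[0,0,0,0,0,-40,1],[0,0,0,0,0,-40,1],[0,0,0,0,0,-15,1],[0,0,0,0,0,0,1],[0,0,0,0,0,0,1]]'
python3 - <<'E'
from h import *
st();plan(447.8,-303.6,308,-48.1,n=6)
for n in("side","top"):
    i,K,T=avg(n,2); a=i[100:220,190:330] if n=="side" else i[160:280,190:330]
    cv2.imwrite(f"pics/{n}_p10.png",cv2.resize(a[:,:,::-1].astype(np.uint8),None,fx=5,fy=5,interpolation=cv2.INTER_CUBIC))
E
```

```text
clock: 20.65
eef_pos: [438.2, -188.1, 311.8]
tcp_rot: [3.141, 0.004, -0.333]
contact_force: [-0.2, 0.5, -2.1]
opening: 0.132
t20.65 [ 438.2 -188.1  311.8] [179.98   0.24 -19.08] F [-0.2  0.5 -2.1] M [ 0.05  0.02 -0.03] op 0.132 q [-0.41  0.25  2.03 -0.    0.87  1.5 ]
rows 6 from [ 438.2 -188.1  311.8] -19.08 t 20.65
[0.0, 0.001, 0.084, 7.8, 17.7, 0.6]
[0.0, 0.001, 0.084, 9.3, 16.9, 0.6]
[0.0, 0.001, 0.084, 10.7, 16.1, 0.6]
[0.0, 0.001, 0.084, 12.0, 15.1, 0.6]
[0.0, 0.001, 0.084, 13.2, 14.1, 0.6]
[0.0, 0.001, 0.084, 14.4, 12.9, 0.6]
```

View pics/side_p10.png

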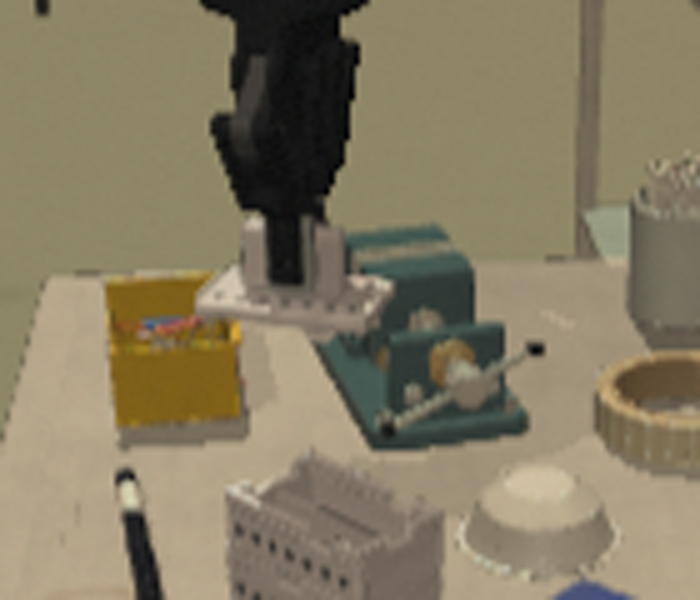

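Lid held level and centred on the bar. Move it over the stack.

```bash
python3 -m creep '[[0,0,0.084,7.8,17.7,0,1],[0,0,0.084,9.3,16.9,0,1],[0,0,0.084,10.7,16,0,1],[0,0,0.084,12,15,-1,1],[0,0,0.084,13.2,14,-1,1],[0,0,0.05,7,6.5,-1,1],[0,0,0,0,0,0,1],[0,0,0,0,0,0,1]]'; python3 -c "
from h import *
st();plan(447.8,-303.6,292,-48.1)"
```

```text
clock: 21.52
eef_pos: [443.3, -295.8, 298.9]
tcp_rot: [3.132, 0.029, -0.823]
contact_force: [-0.7, 1.3, -1.2]
opening: 0.13
t21.52 [ 443.3 -295.8  298.9] [179.43   1.66 -47.14] F [-0.7  1.3 -1.2] M [-0.02 -0.08 -0.03] op 0.13 q [-0.59  0.35  1.91 -0.    0.91  1.81]
rows 1 from [ 443.3 -295.8  298.9] -47.14 t 21.52
[0.01, 0.029, 0.017, 9.0, 2.0, 6.7]
```

```bash
python3 -m creep '[[0.01,0.029,0.017,8.7,1.8,3,1],[0,0,0,0,0,0,1],[0,0,0,0,0,0,1]]'; python3 -c "
from h import *
st();plan(447.8,-303.6,286,-48.1)"
```

```text
clock: 21.77
eef_pos: [446.8, -301.2, 292.6]
tcp_rot: [3.14, 0.006, -0.834]
contact_force: [0.5, -0.9, -1.1]
opening: 0.131
t21.77 [ 446.8 -301.2  292.6] [179.93   0.34 -47.81] F [ 0.5 -0.9 -1.1] M [0.02 0.06 0.01] op 0.131 q [-0.6   0.36  1.91  0.    0.88  1.81]
rows 1 from [ 446.8 -301.2  292.6] -47.81 t 21.77
[0.001, 0.006, 0.005, 2.5, 0.8, 6.6]
```

```bash
python3 -m creep '[[0.001,0.006,0.005,2.5,0.8,5,1],[0,0,0,0,0,0,1],[0,0,0,0,0,0,1]]'
python3 - <<'E'
from h import *
st();plan(447.8,-303.6,280,-48.1)
i,K,T=avg("side",3); g=cv2.cvtColor(i.astype(np.uint8),cv2.COLOR_RGB2GRAY).astype(float)
for r in (184,186,188,190,192,194,197,200,204,208,212): print(r,g[r-1:r+2,272:283].mean(0).astype(int),g[r-1:r+2,228:239].mean(0).astype(int))
cv2.imwrite("pics/side_p11.png",cv2.resize(np.clip(i[165:240,215:295,::-1]*1.2,0,255).astype(np.uint8),None,fx=8,fy=8,interpolation=cv2.INTER_CUBIC))
E
```

```text
clock: 22.02
eef_pos: [447.4, -301.7, 286.4]
tcp_rot: [3.141, 0.003, -0.836]
contact_force: [0.3, 0.3, -0.4]
opening: 0.13
t22.02 [ 447.4 -301.7  286.4] [179.95   0.18 -47.88] F [ 0.3  0.3 -0.4] M [-0.04 -0.02  0.05] op 0.13 q [-0.6   0.37  1.92 -0.    0.86  1.81]
rows 1 from [ 447.4 -301.7  286.4] -47.88 t 22.02
[0.001, 0.003, 0.004, 1.7, 1.0, 6.4]
184 [99 85 78 75 71 72 73 72 72 74 75] [116 114 106 110 105 103 104 101 105 113 123]
186 [70 69 68 69 68 67 64 62 63 62 62] [112 112 112 112 111 113 121 131 133 154 172]
188 [58 60 64 68 82 83 83 85 86 91 97] [124 125 124 142 143 138 158 179 188 193 189]
190 [106 111 123 132 155 156 156 157 157 158 159] [163 164 164 170 170 150 137 142 155 166 182]
192 [137 139 145 146 156 161 166 167 168 166 165] [171 170 171 170 168 165 156 149 137 134 133]
194 [135 127 127 116 116 152 166 168 169 168 166] [171 170 169 169 168 167 168 169 166 165 154]
197 [123 141 142 159 162 166 168 167 168 168 166] [170 170 170 169 169 169 169 167 175 152 132]
200 [152 135 156 168 165 164 169 169 167 167 168] [171 170 169 166 166 167 166 129 117 116 122]
204 [123 120 115 114 107 104 122 165 166 168 172] [168 170 168 166 167 167 167 144 120  94 106]
208 [111 105 104 104 105 112 123 166 167 149 172] [172 172 170 169 170 171 170 155 118 117 112]
212 [105 107 107 108 107 113 131 163 159 153 150] [171 172 170 170 170 170 169 136 116 109 115]
```

View pics/side_p11.png

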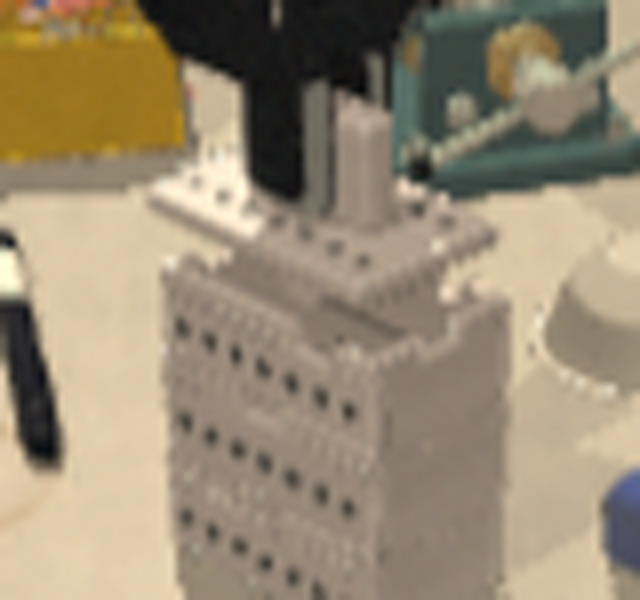

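Run:
```python
from h import *
f=grab_frame("side");K,T=f["mtx"],f["T"]
i=f["color"]
cv2.imwrite("pics/side_p12.png",cv2.resize(np.clip(i[180:215,228:283,::-1]*1.2,0,255).astype(np.uint8),None,fx=14,fy=14,interpolation=cv2.INTER_NEAREST))
yaw=np.radians(131.95);u=np.array([np.cos(yaw),np.sin(yaw)]);v=np.array([-u[1],u[0]])
def show(c,z,n):
    for k,(a,b) in {"near":(-1,1),"right":(-1,-1),"left":(1,1)}.items():
        q=proj(np.r_[np.array(c)+a*40*u+b*25*v,z],K,T)[0]; print(n,k,q.round(2),"in zoom14",((q-[228,180]+.5)*14).round(0))
show((446.3,-303.3),89.5,"div top")   # camera frame, base + play
show((447.4-1.5,-301.7+.2),109.6,"lid top"); show((447.4-1.5,-301.7+.2),102.6,"lid bottom")
```

```text
div top near [259.83 210.73] in zoom14 [453. 437.]
div top right [277.41 201.84] in zoom14 [699. 313.]
div top left [233.35 197.66] in zoom14 [ 82. 254.]
lid top near [259.27 201.37] in zoom14 [445. 306.]
lid top right [277.07 192.75] in zoom14 [694. 186.]
lid top left [232.55 188.7 ] in zoom14 [ 71. 129.]
lid bottom near [259.39 204.5 ] in zoom14 [446. 350.]
lid bottom right [277.1 195.8] in zoom14 [694. 228.]
lid bottom left [232.78 191.71] in zoom14 [ 74. 171.]
```

View pics/side_p12.png

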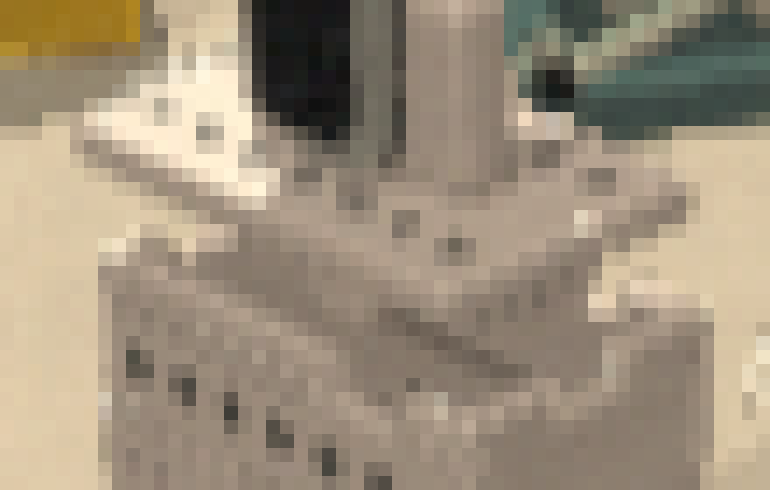

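```bash
python3 -m creep '[[0.001,0.003,0.004,2.8,0.8,0,1],[0,0,0,0,0,0,1],[0,0,0,0,0,0,1]]'
python3 - <<'E'
from h import *
st();plan(448.8,-304.3,280,-48.1)
f=grab_frame("side");i=f["color"]
cv2.imwrite("pics/side_p13.png",cv2.resize(np.clip(i[180:215,228:283,::-1]*1.2,0,255).astype(np.uint8),None,fx=14,fy=14,interpolation=cv2.INTER_NEAREST))
E
```

```text
clock: 22.47
eef_pos: [449.1, -304.9, 287.3]
tcp_rot: [-3.141, -0.002, -0.84]
contact_force: [-0.2, 0.0, -1.5]
opening: 0.133
t22.47 [ 449.1 -304.9  287.3] [-1.7997e+02 -1.1000e-01 -4.8150e+01] F [-0.2  0.  -1.5] M [0.04 0.04 0.04] op 0.133 q [-0.6   0.37  1.91  0.    0.86  1.81]
rows 1 from [ 449.1 -304.9  287.3] -48.15 t 22.47
[-0.001, -0.002, -0.001, -0.7, -0.2, 7.3]
```

View pics/side_p13.png

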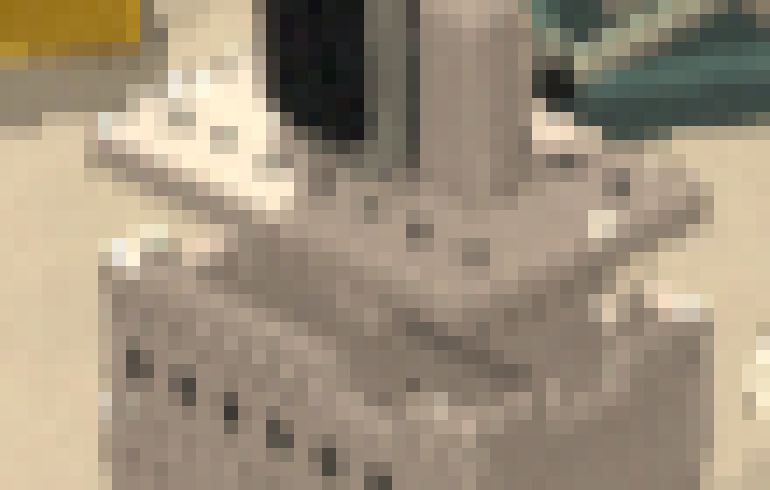

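```bash
python3 -m creep '[[0,-0.002,0,0,0,5,1],[0,0,0,0,0,0,1],[0,0,0,0,0,2,1],[0,0,0,0,0,0,1]]' 30;python3 -c "
from h import *
st()"; python3 -m creep '[[0,0,0,0,0,2,1],[0,0,0,0,0,0,1]]';python3 -c "
from h import *
st()"; python3 -m creep '[[0,0,0,0,0,1.5,1],[0,0,0,0,0,0,1]]';python3 -c "
from h import *
st()"
```

```text
clock: 22.85
eef_pos: [449.1, -305.1, 279.7]
tcp_rot: [-3.141, -0.0, -0.841]
contact_force: [-0.9, -0.3, -0.9]
opening: 0.133
t22.85 [ 449.1 -305.1  279.7] [-179.96   -0.    -48.16] F [-0.9 -0.3 -0.9] M [ 0.01  0.02 -0.01] op 0.133 q [-0.6   0.38  1.91  0.    0.84  1.81]
clock: 23.02
eef_pos: [449.0, -305.0, 277.3]
tcp_rot: [-3.141, 0.0, -0.841]
contact_force: [-0.0, -0.3, -1.9]
opening: 0.135
t23.02 [ 449.  -305.   277.3] [-1.7997e+02  2.0000e-02 -4.8160e+01] F [-0.  -0.3 -1.9] M [-0.02  0.02  0.05] op 0.135 q [-0.6   0.39  1.92  0.    0.84  1.81]
clock: 23.18
eef_pos: [449.0, -305.0, 275.6]
tcp_rot: [-3.141, 0.001, -0.841]
contact_force: [-0.3, -0.5, -1.7]
opening: 0.131
t23.18 [ 449.  -305.   275.6] [-1.7997e+02  3.0000e-02 -4.8160e+01] F [-0.3 -0.5 -1.7] M [ 0.02 -0.03 -0.03] op 0.131 q [-0.6   0.39  1.92  0.    0.84  1.81]
```

Past the rim level with no contact force: the lugs are in. Continue to the seat.

```bash
python3 -m creep '[[0,0,0,0,0,1.5,1],[0,0,0,0,0,0,1]]';python3 -c "
from h import *
st()"; python3 -m creep '[[0,0,0,0,0,1.3,1],[0,0,0,0,0,0,1]]';python3 - <<'E'
from h import *
st()
f=grab_frame("side");i=f["color"]
cv2.imwrite("pics/side_p14.png",cv2.resize(np.clip(i[165:240,215:295,::-1]*1.2,0,255).astype(np.uint8),None,fx=8,fy=8,interpolation=cv2.INTER_CUBIC))
E
```

```text
clock: 23.35
eef_pos: [449.0, -305.0, 273.9]
tcp_rot: [-3.141, 0.001, -0.841]
contact_force: [-0.2, -0.2, -1.5]
opening: 0.132
t23.35 [ 449.  -305.   273.9] [-1.7997e+02  3.0000e-02 -4.8160e+01] F [-0.2 -0.2 -1.5] M [-0.01 -0.02  0.02] op 0.132 q [-0.6   0.39  1.92  0.    0.83  1.81]
clock: 23.52
eef_pos: [449.3, -305.2, 273.5]
tcp_rot: [-3.141, -0.0, -0.841]
contact_force: [-1.0, 0.1, -1.2]
opening: 0.135
t23.52 [ 449.3 -305.2  273.5] [-1.7996e+02 -3.0000e-02 -4.8160e+01] F [-1.   0.1 -1.2] M [0.03 0.02 0.04] op 0.135 q [-0.6   0.39  1.92  0.    0.83  1.81]
```

View pics/side_p14.png

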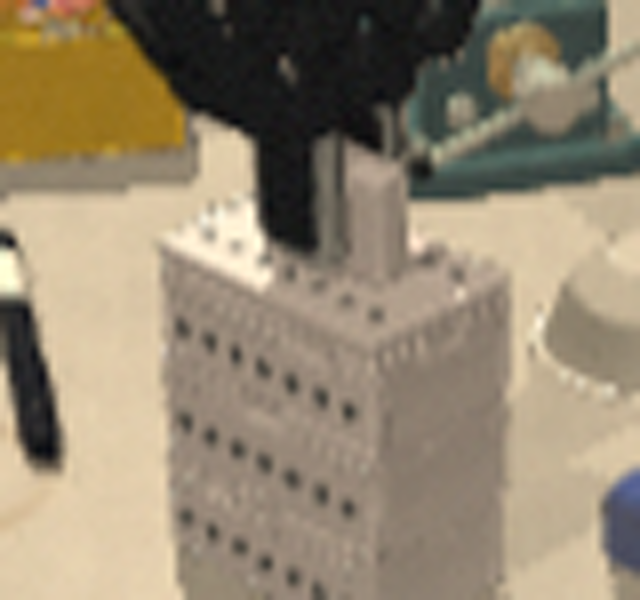

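```bash
python3 -m creep '[[0,0,0,0,0,0,0.5],[0,0,0,0,0,0,0.5],[0,0,0,0,0,0,0.5],[0,0,0,0,0,0,0.5],[0,0,0,0,0,-15,0.5],[0,0,0,0,0,-35,0.5],[0,0,0,0,0,-40,0.5],[0,0,0,0,0,-20,0.5],[0,0,0,0,0,0,0.5]]'; python3 -c "
from h import *
st()"
```

```text
clock: 24.32
eef_pos: [448.7, -304.9, 385.6]
tcp_rot: [3.141, 0.004, -0.841]
contact_force: [0.0, -0.1, 0.0]
opening: 0.499
t24.32 [ 448.7 -304.9  385.6] [179.97   0.25 -48.16] F [ 0.  -0.1  0. ] M [-0.02  0.02 -0.05] op 0.499 q [-0.6   0.25  1.83  0.    1.07  1.81]
```

Move back along +y so the top camera sees the stack, then check all of it (time is ample).

```bash
python3 -m creep '[[0,0,0,-25,-22,0,0.5],[0,0,0,-25,-22,0,0.5],[0,0,0,-25,-22,0,0.5],[0,0,0,-25,-22,0,0.5],[0,0,0,-25,-22,0,0.5],[0,0,0,-25,-22,0,0.5],[0,0,0,-25,-22,0,0.5],[0,0,0,-25,-22,0,0.5],[0,0,0,0,0,0,0.5],[0,0,0,0,0,0,0.5]]'
python3 - <<'E'
from h import *
st()
for n in("side","top"):
    i,K,T=avg(n,3); a=i[165:265,215:345] if n=="side" else i[150:280,205:365]
    cv2.imwrite(f"pics/{n}_p15.png",cv2.resize(a[:,:,::-1].astype(np.uint8),None,fx=5 if n=="top" else 6,fy=5 if n=="top" else 6,interpolation=cv2.INTER_CUBIC))
    if n=="top": cv2.imwrite("pics/top_end.png",i[:,:,::-1].astype(np.uint8))
E
```

```text
clock: 25.15
eef_pos: [444.6, -28.5, 380.7]
tcp_rot: [3.14, 0.002, -0.844]
contact_force: [-0.4, -0.5, 0.2]
opening: 0.502
t25.15 [444.6 -28.5 380.7] [ 1.7992e+02  1.0000e-01 -4.8370e+01] F [-0.4 -0.5  0.2] M [-0.04 -0.03 -0.01] op 0.502 q [-0.07  0.1   2.03  0.    1.02  2.35]
```

View pics/side_p15.png

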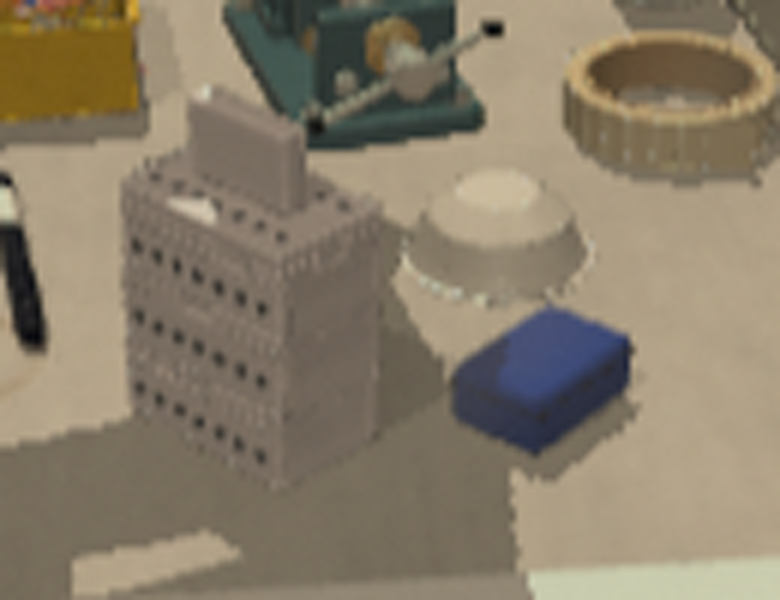

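View pics/top_p15.png

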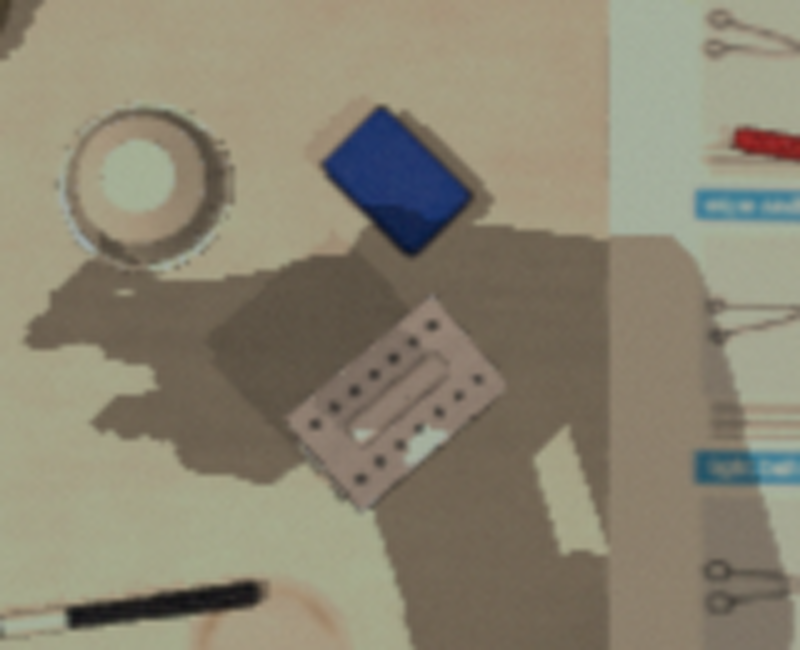

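Run:
```python
from h import *
f=grab_frame("top");K,T=f["mtx"],f["T"]
px=np.array([205,150])-.4+np.array([[290,418],[368,512],[505,385],[432,295]])/5.
for z in (96.5,101.5): print(z,[np.round(q,1) for q in rect(px,K,T,z)[:5]])
```

```text
96.5 [array([ 447.2, -305.5]), np.float64(76.9), np.float64(48.8), np.float64(133.4), np.float64(-139.0)]
101.5 [array([ 447. , -305.5]), np.float64(76.5), np.float64(48.5), np.float64(133.4), np.float64(-139.0)]
```

```bash
python3 -c "
from rig import job; print(job.sign_off())"
```

```text
the job is handed in; nothing more can be done
None
```

I put the plain tray, the divided tray and the lid on the base box in that order. The job was handed in at about 25 s of the 70 s allowed, with the gripper clear of everything.

- **Seating:** The tool rose 25.9, 57.5 and 84.7 mm from picking up to seating the three pieces, against 25, 57 and 84.5 mm expected above the base's origin. Almost no contact force showed. The last side picture shows flush joints, and the pictures taken before and during placing put all the card holders at the same end.
- **Position:** The last top picture puts the lid's centre about 3 mm towards −x of where the base was measured and under 0.5 mm off in y, turned by about 1°. I read those corners by hand, and the 3 mm adds up the play of all three joints. It is not a direct check of each joint; each notch allows about 1.5 mm.
- **Calibration:** The top camera and the arm disagreed by roughly 1.5 to 2 mm in x. I corrected for that using the side view.
- **Other things on the table:** I never touched them, and those in the last pictures look unmoved by eye. I did not measure them.

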